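# Check the spring scale and weigh the nested mixing pots

### The arm

A 6-joint arm with a two-finger parallel gripper is mounted at the origin on the work surface. World frame = base frame: x ahead of the robot, y to its left, z up, the work surface at z = 0. Lengths are in m, angles in rad, forces in N, time in s.
With the tool pointing down it reaches from about 0.225 to 0.875 m from the base axis. Payload 3.4 kg.
Tool frame: the origin (TCP) lies on the mounting face of the last link; the fingertips stand 173 mm ahead of it and the grasp point (between the pads) lies 155 mm ahead of it; z points along the fingers, y is the line along which they close (so a half turn about z gives the same grasp; the last joint's range is limited). The gripper opens to 85 mm and grips with 20 to 120 N. Pads are 22 mm wide; open, the fingers measure 114 mm over their backs; the gripper's body (76 mm by 85 mm) begins 54 mm behind the grasp point. The pads swing forward as they close: fully open they stand 13 mm farther back than shut.
Start: joints at [-1.444, 0.276, 1.505, -0, 1.361, -0.121], TCP at [0.141, -0.557, 0.405] pointing down, gripper open.
Joint ranges: [-2.89, 2.89], [-0.75, 2.08], [0.22, 2.7], [-1.18, 4.32], [0.11, 2.71], [-2.7, 2.7]. Speed limits (rad/s): [2.57, 2.57, 3.14, 3.14, 3.14, 3.14].

### API

Orientations are given as a unit quaternion [w, x, y, z].
In Python, from rig import manip gives the robot as it stands.
- The arm moves only by the tool carry_out, never from a script. Its arguments are lists of equal length, an entry for each row: "linear": the shift along the world's x, y, z each as a share of 500 mm, from -1 to 1, a list of three; "angular": the turn, a rotation vector about the world's x, y, z each as a share of 0.08 rad, from -1 to 1, a list of three; "hand": the opening, from 0 (shut) to 1 (fully open). In form: {"linear": [[x, y, z], ...], "angular": [[rx, ry, rz], ...], "hand": [hand, ...]}. A call has 1 to 8 rows; each row shifts and turns the commanded pose from where the row before left it; what a row does not reach is not made up. A row lasts 1/12 s, in which the tool goes at most 41.7 mm and 7.16 degrees, less where a joint would pass 70% of its speed; a pose out of reach is approached as far as the arm can. A call with a number of a shift or a turn outside -1 to 1 is refused whole. A call with a gripper value outside its range is refused whole. The fingers move at their own pace and stop on an object; "force" is the grip in N (left out, the last holds). Time passes only in rows, so rows that do not move let the fingers close. It gives the time, the measured TCP pose, the force, the opening and the grip force at its end, in the units of the state.
- manip.get_state(): the state, without advancing time (a new reading comes with each control period).
- manip.get_image(name): name is "side" or "top" or "wrist"; returns the picture (384x512x3 uint8, red, green, blue); there is no depth.
- manip.camera_params(name): a dict with "fx", "fy", "cx", "cy" (pixels), "view" (4x4, takes a point from world to camera coordinates); the wrist camera has in their place "hand_eye" (4x4, takes a point from camera to tool coordinates, whose origin is the TCP and whose axes are the flange's). Camera axes: x right, y down, z forward; pixel columns grow to the right and rows downward; lengths in m; the calibration is good to about 2 mm. A picture is of the moment at which its call begins: read the wrist's pose just before it. camera_params takes no time and is no camera call.
- manip.sign_off(): hands the job in; it is judged then, once.
The state is a dict: "clock": time; "qpos": joint angles; "qd": joint speeds; "effort": joint torques, N m; "position": TCP position; "ee_rot": TCP orientation; "contact_force": force on the tool from outside, world axes, zero at the start; "moment": the same for the moment, N m; "width": finger opening in m; "gripper_force": force on a finger pad.
Only numpy, scipy, OpenCV 4.12 (cv2) and the standard library are available. Lean on these libraries where they do the work, as an engineer would, in place of code of your own. Each camera call takes 0.05 s, during which the arm holds its last target. There are 200 camera calls.

### The job

First check the spring scale: stand the check weight upright in the middle of the pan, let go of it for about two seconds, then put it back upright in its wooden tray. Then weigh the set of mixing pots: stand the widest pot upright in the middle of the pan and nest all the other white pots that are there inside it in size order, each one upright and fully down inside the next larger, and leave them there. Set things down gently, so that the pan never reaches its lower stop, and leave everything else on the bench alone.

Things in the scene. Friction and masses are not known exactly. Their poses are not given: they have to be found in the camera images.
- scale_pan (a joint): How far the scale's sprung pan has sunk, in m: 0 empty, growing as it is loaded by about 1.4 mm per newton (1 mm per 0.07 kg; the first 0.4 N do nothing), with a hard stop at 0.025. The pan moves straight down only; it does not tilt.
- pan_top (a point): Centre of the upper face of the scale's pan, moving with it; z up. The pan is a flat plain steel disc, 160 mm across and 6 mm thick, without a rim; empty, its face is 85 mm above the table. It stands on a white spring scale with a 180 x 180 x 50 mm body fixed to the table, dial on the robot's side.
- weight_tray: Shallow square pale wooden tray fixed to the table, 100 x 100 mm, 14 mm high, walls 5 mm; the check weight's place. Origin at the centre of its underside; inner floor 5 mm above it.
- check_weight: Steel check weight, about 0.4 kg: a cylinder 52 mm across and 45 mm high, tapering to a neck 22 mm across and topped by a round knob 26 mm across from 67 to 85 mm height. Origin at the centre of its underside, z up along its axis. Starts standing in its tray.
- pot_A: White plastic pot, widest and lowest of five: round, open, 148 mm across the lip, 58 mm high; lip 8 mm thick, 16 mm high, upright; wall below it 4 mm, tapering, 4 to 8 mm inside the lip's outer face; floor 5 mm. Origin: centre of underside, z up. Always present; starts on a cardboard sheet 4 mm thick.
- pot_B: White plastic pot, second widest of five: round, open, 124 mm across the lip, 70 mm high; lip 8 mm thick, 16 mm high, upright; wall below it 4 mm, tapering, 4 to 8 mm inside the lip's outer face; floor 5 mm. Origin: centre of underside, z up. May be absent. Nested, it rests on the next larger pot's floor with 7 mm play or more, its lip wholly above that pot's rim.
- pot_C: White plastic pot, middle of five: round, open, 100 mm across the lip, 82 mm high; lip 8 mm thick, 16 mm high, upright; wall below it 4 mm, tapering, 4 to 8 mm inside the lip's outer face; floor 5 mm. Origin: centre of underside, z up. May be absent. Nested, it rests on the next larger pot's floor with 7 mm play or more, its lip wholly above that pot's rim.
- pot_D: White plastic pot, second narrowest of five: round, open, 78 mm across the lip, 94 mm high; lip 8 mm thick, 16 mm high, upright; wall below it 4 mm, tapering, 4 to 8 mm inside the lip's outer face; floor 5 mm. Origin: centre of underside, z up. May be absent. Nested, it rests on the next larger pot's floor with 7 mm play or more, its lip wholly above that pot's rim.
- pot_E: White plastic pot, narrowest and tallest of five: round, open, 56 mm across the lip, 106 mm high; lip 8 mm thick, 16 mm high, upright; wall below it 4 mm, tapering, 4 to 8 mm inside the lip's outer face; floor 5 mm. Origin: centre of underside, z up. May be absent. Nested, it rests on the next larger pot's floor with 7 mm play or more, its lip wholly above that pot's rim.
- jar: Amber jar with white cap, 58 mm across, 85 mm high, standing among the pots on the cardboard sheet. Origin at its underside's centre. Not part of the job: leave it alone.
- can_1: Bare metal can, 66 mm across, 125 mm high, behind the work area. Origin at its underside's centre. Not part of the job: leave it alone.
- can_2: Grey can, 66 mm across, 110 mm high, behind the work area. Origin at its underside's centre. Not part of the job: leave it alone.
- brush: Paint brush lying beyond the scale at the left, handle towards its own -x. Origin under its middle. Not part of the job: leave it alone.
- tape: Roll of paper tape lying flat, 100 mm across, 48 mm high, at the robot's left. Origin at its underside's centre. Not part of the job: leave it alone.
Not all that is in view belongs to the job. Leave any pink, turquoise or yellow look-alike of the check_weight alone.

How it is judged:
On the way, in this order (a step that is already met when the one before it is completed fails the run):
1. the check weight stands released and upright within 15 mm of the middle of the pan, which has sunk (horizontal distance between check_weight and pan_top below 0.015 m and z of check_weight in the frame of pan_top between -0.003 and 0.0035 m and angle between check_weight's own z axis and vertical below 0.1 rad and linear speed of check_weight below 0.02 m/s and contact force between the fingers and check_weight below 0.1 N and value of joint scale_pan above 0.003 m), for 1 s.
2. the check weight stands back in its tray, released (horizontal distance between check_weight and weight_tray below 0.03 m and z of check_weight in the frame of weight_tray below 0.009 m and angle between check_weight's own z axis and vertical below 0.1 rad and linear speed of check_weight below 0.02 m/s and contact force between the fingers and check_weight below 0.1 N), for 0.3 s.
3. the widest pot stands released and upright within 18 mm of the middle of the pan (horizontal distance between pot_A and pan_top below 0.018 m and z of pot_A in the frame of pan_top between -0.003 and 0.0035 m and angle between pot_A's own z axis and vertical below 0.1 rad and linear speed of pot_A below 0.02 m/s and contact force between the fingers and pot_A below 0.1 N), for 0.3 s.
At the end, for the whole second after the job is handed in: Check weight upright on its tray's floor within 30 mm of the centre; widest pot upright on the pan within 18 mm of its middle; every other pot present upright inside it, its underside at most 4 mm + 5 mm per larger size (absent ones counted) above the widest pot's; all at rest, released (all of step 2 and all of step 3 and horizontal distance between each of pot_B, pot_C, pot_D, pot_E and pot_A below 0.045 m and z of pot_B in the frame of pot_A between 0.003 and 0.009 m and angle between each of pot_B, pot_C, pot_D, pot_E's own z axis and vertical below 0.1 rad and linear speed of each of pot_B, pot_C, pot_D, pot_E below 0.02 m/s and z of pot_C in the frame of pot_A between 0.003 and 0.014 m and z of pot_D in the frame of pot_A between 0.003 and 0.019 m and z of pot_E in the frame of pot_A between 0.003 and 0.024 m); the robot touches nothing.
It fails at once if the pan is driven to its lower stop (sunk more than 22 mm) (value of joint scale_pan above 0.022 m).
It fails at once if a bystander (jar, cans, brush, tape) is displaced by more than 60 mm (distance of any of jar, can_1, can_2, brush, tape from where it was at the start of the episode above 0.06 m).
Of pot_B, pot_C, pot_D, pot_E only 2 to 4 are there at a start; the rules pass over those that are not, and their reading is None.
At some moment in a run one of pot_A, pot_B, pot_C, pot_D may be knocked a few centimetres aside while the robot is not near it.
It also fails if it takes over 210 s, if anything falls off the work surface, if the arm or the gripper's body presses on something with over 40 N, if the wrist force passes 120 N, or if a joint passes its speed limit or range.

## Working session

There is one attempt and no reset: what is moved stays moved. The work goes in short steps, Python scripts to look and compute and a tool call to move; the robot and the scene stay as the last step left them, time stands still between calls to the robot, and variables do not carry over. Pictures are saved under pics/ and viewed, at most 14 in all, crops included, and the job is handed in when it is done.

Besides the shell and the picture viewer there is one more tool, called after "Call:" by a JSON object that holds its "fn" and its "kwargs". carry_out: Moves the arm, as the interface text tells. Its arguments: {"type":"object","properties":{"linear":{"type":"array"},"angular":{"type":"array"},"hand":{"type":"array"},"force":{"type":"number"}},"required":["linear","angular","hand"]}

```bash
mkdir -p pics
python3 - <<'E'
from rig import manip
import cv2,numpy as np
s=manip.get_state();print({k:np.round(v,3).tolist() for k,v in s.items()})
for n in("side","top"):
    cv2.imwrite(f"pics/{n}0.png",manip.get_image(n)[:,:,::-1])
for n in("side","top","wrist"):
    print(n,{k:np.round(v,4).tolist() for k,v in manip.camera_params(n).items()})
E
```

```text
{'clock': 0.0, 'qpos': [-1.444, 0.277, 1.506, -0.0, 1.361, -0.121], 'qd': [0.0, 0.0, 0.0, -0.0, -0.0, -0.001], 'effort': [-0.002, -41.677, -24.581, -0.0, 0.011, 0.0], 'position': [0.141, -0.557, 0.404], 'ee_rot': [-0.001, 0.992, 0.124, -0.0], 'contact_force': [0.454, -0.813, -0.968], 'moment': [-0.01, 0.04, 0.014], 'gripper_force': 0.0, 'width': 0.086}
side {'fx': 387.0307, 'fy': 387.0307, 'cx': 252.2465, 'cy': 191.088, 'view': [[-0.8838, -0.4678, 0.006, 0.4907], [-0.3575, 0.667, -0.6538, 0.1683], [0.3018, -0.5799, -0.7567, 1.0185], [0.0, 0.0, 0.0, 1.0]]}
top {'fx': 414.2407, 'fy': 414.2407, 'cx': 251.5932, 'cy': 198.0884, 'view': [[0.0059, -0.9998, 0.0212, 0.0701], [-0.991, -0.0087, -0.1336, 0.4993], [0.1338, -0.0203, -0.9908, 1.1176], [0.0, 0.0, 0.0, 1.0]]}
wrist {'fx': 312.9029, 'fy': 312.9029, 'cx': 257.7252, 'cy': 188.6037, 'hand_eye': [[-0.0009, -0.9634, -0.2681, 0.0681], [1.0, -0.0008, -0.0002, 0.0009], [-0.0, -0.2681, 0.9634, 0.031], [0.0, 0.0, 0.0, 1.0]]}
```

View pics/top0.png

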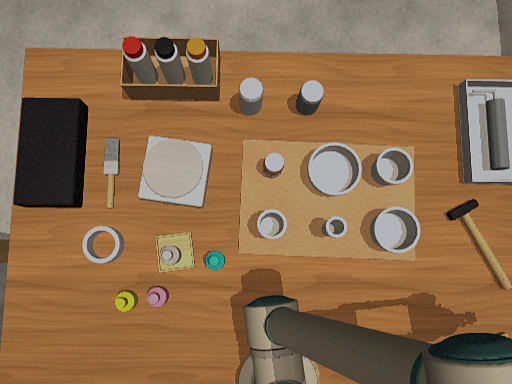

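View pics/side0.png

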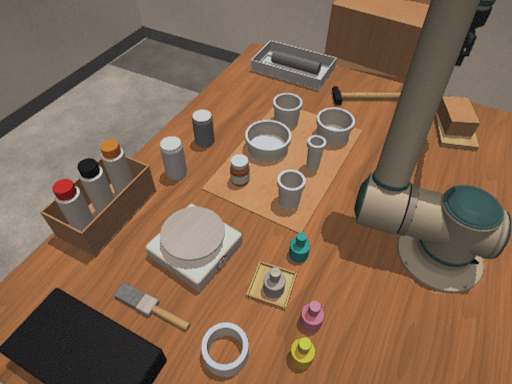

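The top view shows the scale at (175,168), with the tray and grey weight at about (170,254). The pots are A (335,168), B (396,230), C (393,166), D (271,224) and E (336,227), so all five are present. The jar is at (274,163), and the look-alikes are turquoise (215,260), pink (157,296) and yellow (125,301).

```bash
cat > h.py <<'E'
from rig import manip
import cv2,numpy as np,sys
from scipy.optimize import least_squares
from scipy.spatial.transform import Rotation as Ro
R={'A':(.074,.058),'B':(.062,.070),'C':(.050,.082),'D':(.039,.094),'E':(.028,.106)}
def state(): return manip.get_state()
def grab(name,save=None):
    s=manip.get_state();p=manip.camera_params(name)
    if name=='wrist':
        q=np.array(s['ee_rot']);T=np.eye(4);T[:3,:3]=Ro.from_quat(q[[1,2,3,0]]).as_matrix();T[:3,3]=s['position']
        p['c2w']=T@np.array(p['hand_eye'])
    else: p['c2w']=np.linalg.inv(np.array(p['view']))
    im=manip.get_image(name)
    if save: cv2.imwrite('pics/'+save,im[:,:,::-1])
    return im,p
def cast(p,uv,z):
    uv=np.atleast_2d(uv).astype(float);d=np.c_[(uv[:,0]-p['cx'])/p['fx'],(uv[:,1]-p['cy'])/p['fy'],np.ones(len(uv))]@p['c2w'][:3,:3].T
    o=p['c2w'][:3,3];return (o+d*((z-o[2])/d[:,2])[:,None])[:,:2]
def project(p,X):
    X=np.atleast_2d(X);c=(X-p['c2w'][:3,3])@p['c2w'][:3,:3]
    return np.c_[c[:,0]/c[:,2]*p['fx']+p['cx'],c[:,1]/c[:,2]*p['fy']+p['cy']]
def mask(im,smax=50,vmin=90):
    h=cv2.cvtColor(im,cv2.COLOR_RGB2HSV);return ((h[...,1]<smax)&(h[...,2]>vmin)).astype(np.uint8)
def blobs(m,amin=60):
    cs,_=cv2.findContours(m,cv2.RETR_EXTERNAL,cv2.CHAIN_APPROX_NONE)
    return [c[:,0] for c in cs if cv2.contourArea(c)>amin]
def circ(p,c,z,r):
    P=cast(p,c,z)
    f=lambda x:np.hypot(P[:,0]-x[0],P[:,1]-x[1])-r
    s=least_squares(f,P.mean(0),loss='soft_l1',f_scale=.001)
    return s.x,np.median(abs(f(s.x)))
E
python3 - <<'E'
from h import *
im,p=grab('top')
print('cam',p['c2w'][:3,3].round(3))
hs=cv2.cvtColor(im,cv2.COLOR_RGB2HSV)
for u,v in((170,254),(335,148),(160,180),(205,190),(185,240),(300,200),(312,165)):print(u,v,hs[v,u])
guess={'A':(335,168),'B':(396,230),'C':(393,166),'D':(271,224),'E':(336,227)}
for c in blobs(mask(im)):
    m=c.mean(0)
    if m[1]<110 or m[1]>310:continue
    x,y,w,h=cv2.boundingRect(c);n=min(guess,key=lambda k:np.hypot(*(m-guess[k])))
    if np.hypot(*(m-guess[n]))<15:
        r,hh=R[n];o=cv2.convexHull(c.astype(np.int32))[:,0]
        print(n,(x,y,w,h),circ(p,c,hh+.004,r))
    else: print('?',m.round(1),(x,y,w,h),cast(p,m,0).round(3))
big=cv2.resize(im[125:315,90:290],None,fx=4,fy=3.0*4/3,interpolation=cv2.INTER_CUBIC)[:600,:800]
cv2.imwrite('pics/c1.png',big[:,:,::-1])
E
```

```text
cam [0.345 0.097 1.173]
170 254 [ 36  14 187]
335 148 [ 14  42 103]
160 180 [ 17  29 177]
205 190 [18 16 80]
185 240 [ 23 105 175]
300 200 [ 17 117 177]
312 165 [107  12 186]
? [  2.  283.1] (0, 264, 7, 41) [[0.262 0.757]]
? [169.2 254.8] (160, 246, 19, 19) [[0.341 0.302]]
? [102.6 244.4] (82, 226, 42, 37) [[0.369 0.489]]
E (325, 216, 22, 22) (array([ 0.41644641, -0.14207196]), np.float64(0.0008550146991688837))
D (257, 209, 30, 30) (array([0.42337248, 0.02332393]), np.float64(0.0008459226031233419))
B (374, 206, 46, 47) (array([ 0.4128761 , -0.31326043]), np.float64(0.0009485957620191388))
? [274. 162.] (265, 153, 19, 19) [[0.609 0.009]]
C (376, 147, 37, 37) (array([ 0.58458147, -0.3090652 ]), np.float64(0.0008859072419542882))
A (308, 142, 54, 54) (array([ 0.57958501, -0.15234264]), np.float64(0.0008717126142928286))
? [110.9 156.1] (103, 139, 16, 36) [[0.622 0.478]]
? [174.7 171.2] (138, 136, 74, 71) [[0.579 0.294]]
? [489.1 118.6] (466, 79, 46, 103) [[ 0.748 -0.631]]
```

View pics/c1.png

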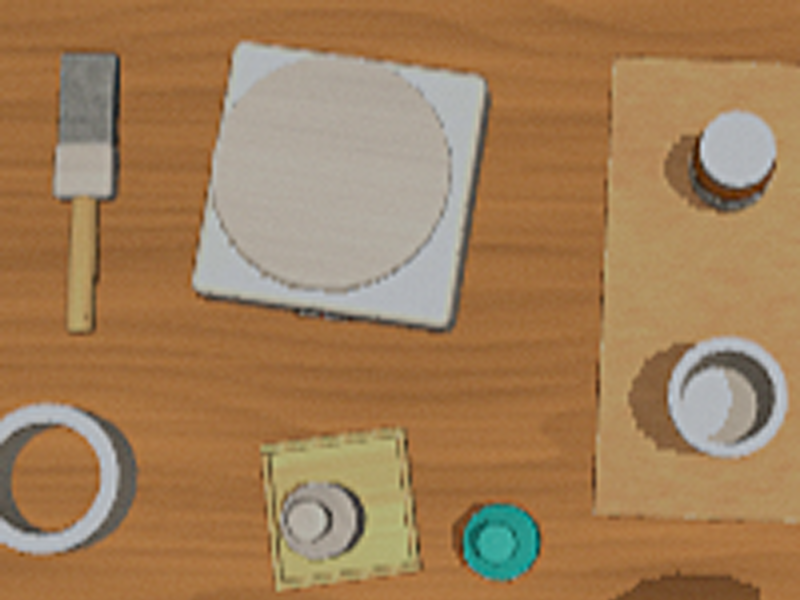

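The crop shows the pan disc centred at about (332,174), which is (173,168.5) in full-image pixels. The knob is at (306,521), or (166.5,255.3), and the tray corners are visible. The weight sits off-centre in the tray.

Run:
```python
from h import *
p=manip.camera_params('top');p['c2w']=np.linalg.inv(np.array(p['view']))
f=lambda x,y:(x/4+90-.4,y/4+125-.4)
print('pan',cast(p,f(332,174),.085),'knob',cast(p,f(306,521),.088),'body',cast(p,f(323,520),.050))
print('tray',cast(p,[f(263,443),f(405,430),f(420,572),f(278,590)],.012).mean(0))
print('teal',cast(p,f(500,541),.05))
s=state();print(s['position'])
```

```text
pan [[0.57046211 0.28590977]] knob [[0.34137668 0.29495865]] body [[0.34198392 0.29059266]]
tray [0.34996403 0.28460031]
teal [[0.32876387 0.17219327]]
[ 0.14101023 -0.55728504  0.40406171]
```

Call:
{"fn": "carry_out", "kwargs": {"linear": [[0, 0.08, 0], [0, 0.08, 0], [0, 0.08, 0], [0, 0.08, 0], [0.04, 0.08, 0], [0.04, 0.08, 0], [0.04, 0.08, 0], [0.04, 0.08, 0]], "angular": [[0, 0, -1], [0, 0, -1], [0, 0, -1], [0, 0, 0], [0, 0, 0], [0, 0, 0], [0, 0, 0], [0, 0, 0]], "hand": [1, 1, 1, 1, 1, 1, 1, 1]}}

```text
clock: 0.82
position: [0.2155, -0.2464, 0.4046]
ee_rot: [0.0, 1.0, 0.003, 0.0]
contact_force: [0.4, -0.1, 0.4]
width: 0.0853
gripper_force: 0.0
```

Call:
{"fn": "carry_out", "kwargs": {"linear": [[0.06, 0.05, 0], [0.06, 0.05, 0], [0.04, 0.07, 0], [0.02, 0.08, 0], [0.02, 0.08, 0], [0.02, 0.08, 0], [0.02, 0.08, 0], [0.01, 0.08, 0]], "angular": [[0, 0, 0], [0, 0, 0], [0, 0, 0], [0, 0, 0], [0, 0, 0], [0, 0, 0], [0, 0, 0], [0, 0, 0]], "hand": [1, 1, 1, 1, 1, 1, 1, 1]}}

```text
clock: 1.48
position: [0.3408, 0.0387, 0.4049]
ee_rot: [0.0, 1.0, 0.004, 0.001]
contact_force: [0.6, -0.6, 0.1]
width: 0.0853
gripper_force: 0.0
```

Call:
{"fn": "carry_out", "kwargs": {"linear": [[0, 0.08, -0.02], [0, 0.08, -0.02], [0, 0.08, -0.02], [0, 0.08, 0], [0, 0.08, 0], [0, 0.05, 0], [0, 0, 0], [0, 0, 0]], "angular": [[0, 0, 0], [0, 0, 0], [0, 0, 0], [0, 0, 0], [0, 0, 0], [0, 0, 0], [0, 0, 0], [0, 0, 0]], "hand": [1, 1, 1, 1, 0.7, 0.7, 0.7, 0.7]}}

```text
clock: 2.15
position: [0.3402, 0.2626, 0.3743]
ee_rot: [0.001, 1.0, 0.006, -0.0]
contact_force: [0.5, 0.1, 0.4]
width: 0.0596
gripper_force: 0.0
```

Run:
```python
from h import *
im,p=grab('wrist','w1.png');s=state();print(s['position'],s['ee_rot'])
print(project(p,[[.3415,.293,.09],[.57,.286,.085],[.35,.2846,.012]]))
```

```text
[0.34021429 0.26158894 0.3743127 ] [ 7.31464410e-04  9.99988587e-01  4.69204587e-03 -5.25447756e-04]
[[ 220.05578302  183.9386504 ]
 [ 223.89292073 -154.86791333]
 [ 236.10587882  157.75632881]]
```

View pics/w1.png

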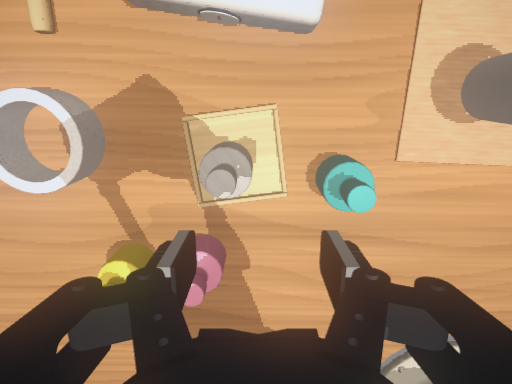

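The knob top is at (221,181), a couple of millimetres from the prediction. The tray centre at (236,156) agrees.

Call:
{"fn": "carry_out", "kwargs": {"linear": [[0.0066, 0.062, 0], [0, 0, -0.06], [0, 0, -0.06], [0, 0, -0.06], [0, 0, -0.05], [0, 0, -0.024], [0, 0, 0], [0, 0, 0]], "angular": [[0, 0, 0], [0, 0, 0], [0, 0, 0], [0, 0, 0], [0, 0, 0], [0, 0, 0], [0, 0, 0], [0, 0, 0]], "hand": [0.7, 0.7, 0.7, 0.7, 0.7, 0.7, 0.7, 0.7], "force": 30}}

```text
clock: 2.87
position: [0.344, 0.2913, 0.2476]
ee_rot: [0.001, 1.0, 0.003, -0.001]
contact_force: [0.1, 0.7, 0.5]
width: 0.0598
gripper_force: 0.0
```

Call:
{"fn": "carry_out", "kwargs": {"linear": [[0, 0, 0], [0, 0, 0], [0, 0, 0], [0, 0, 0], [0, 0, 0]], "angular": [[0, 0, 0], [0, 0, 0], [0, 0, 0], [0, 0, 0], [0, 0, 0]], "hand": [0.3, 0, 0, 0, 0], "force": 40}}

```text
clock: 3.28
position: [0.3445, 0.2931, 0.2491]
ee_rot: [-0.001, 1.0, 0.004, 0.001]
contact_force: [-0.5, 1.1, 5.9]
width: 0.024
gripper_force: 39.3
```

```bash
python3 - <<'E'
from h import *
im,p=grab('wrist');im2,_=grab('side')
cv2.imwrite('pics/w2.png',np.hstack([im,cv2.resize(im2[200:340,210:350],(384,384))])[:,:,::-1][:, ::1])
s=state();print(s['position'],s['width'],s['gripper_force'],s['contact_force'])
E
python3 -c "
import cv2;a=cv2.imread('pics/w2.png');cv2.imwrite('pics/w2b.png',cv2.resize(a,(800,343)))"
```

```text
[0.34442943 0.2931128  0.24909567] 0.024231605768067745 39.34403312727227 [-0.13330762  0.71245285  5.87533331]
```

View pics/w2b.png

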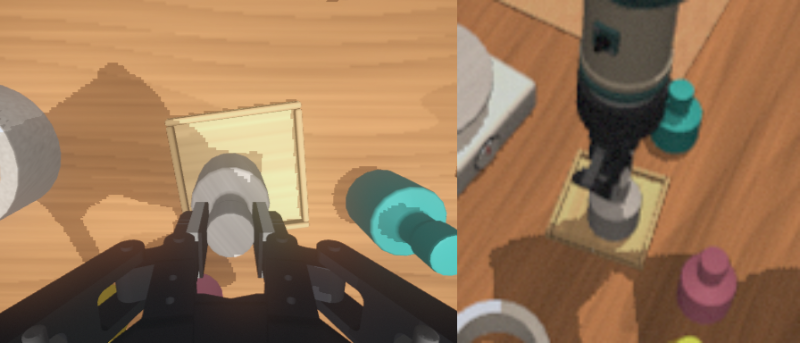

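Call:
{"fn": "carry_out", "kwargs": {"linear": [[0, 0, 0.02], [0, 0, 0.06], [0, 0, 0.07], [0, 0, 0.07], [0.07, 0, 0], [0.07, 0, 0], [0, 0, 0], [0, 0, 0]], "angular": [[0, 0, 0], [0, 0, 0], [0, 0, 0], [0, 0, 0], [0, 0, 0], [0, 0, 0], [0, 0, 0], [0, 0, 0]], "hand": [0, 0, 0, 0, 0, 0, 0, 0]}}

```text
clock: 4.05
position: [0.4151, 0.2924, 0.3571]
ee_rot: [0.0, 1.0, 0.003, -0.0]
contact_force: [-1.5, 0.0, -5.0]
width: 0.0239
gripper_force: 40.3
```

Run:
```python
from h import *
im,p=grab('wrist','w3.png');s=state();print(s['position'],s['ee_rot'],s['width'],s['contact_force'],project(p,[[.57,.286,.085]]))
```

```text
[0.41374722 0.29222854 0.35662568] [ 8.25236821e-04  9.99992290e-01  3.52027097e-03 -1.53175361e-03] 0.024064773952413573 [-1.06613392  0.04802773 -4.91075713] [[267.07281635 -33.50064589]]
```

View pics/w3.png

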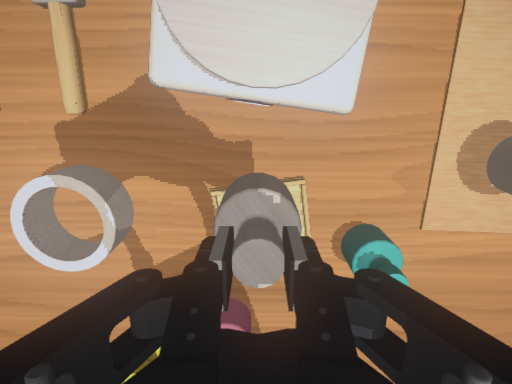

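Call:
{"fn": "carry_out", "kwargs": {"linear": [[0.07, 0, 0], [0.08, -0.005, 0], [0.08, -0.008, 0], [0.05, 0, 0], [0.031, 0, 0], [0, 0, -0.02], [0, 0, -0.02], [0, 0, 0]], "angular": [[0, 0, 0], [0, 0, 0], [0, 0, 0], [0, 0, 0], [0, 0, 0], [0, 0, 0], [0, 0, 0], [0, 0, 0]], "hand": [0, 0, 0, 0, 0, 0, 0, 0]}}

```text
clock: 4.77
position: [0.5666, 0.2858, 0.3337]
ee_rot: [0.002, 1.0, 0.004, -0.005]
contact_force: [-1.6, 0.7, -4.5]
width: 0.0238
gripper_force: 40.2
```

Call:
{"fn": "carry_out", "kwargs": {"linear": [[0, 0, -0.006], [0, 0, -0.006], [0, 0, -0.004], [0, 0, -0.004], [0, 0, -0.004], [0, 0, 0], [0, 0, 0]], "angular": [[0, 0, 0], [0, 0, 0], [0, 0, 0], [0, 0, 0], [0, 0, 0], [0, 0, 0], [0, 0, 0]], "hand": [0, 0, 0, 0, 0, 0, 0]}}

```text
clock: 5.35
position: [0.5692, 0.2862, 0.3263]
ee_rot: [-0.0, 1.0, 0.004, 0.0]
contact_force: [-1.5, 0.4, -1.0]
width: 0.024
gripper_force: 40.6
```

Run:
```python
from h import *
s=state();print(s['position'],s['ee_rot'],s['width'],s['contact_force'])
im,p=grab('side');im2,_=grab('wrist')
cv2.imwrite('pics/w4.png',np.hstack([cv2.resize(im[180:300,130:260],(416,384)),cv2.resize(im2,(384,288))[:,:].copy() if 0 else im2[:, 64:448]])[:,:,::-1])
```

```text
[0.56918577 0.28622024 0.32632718] [-1.84084702e-04  9.99992279e-01  3.92114274e-03  1.78838760e-04] 0.024011909014449013 [-1.52512157  0.43583076 -1.03457813]
```

View pics/w4.png

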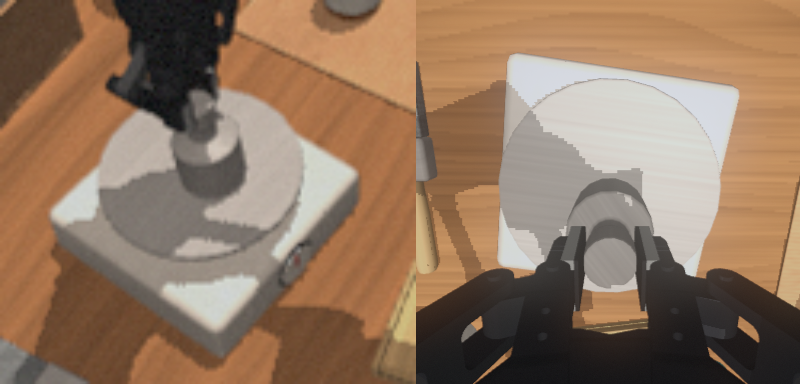

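Call:
{"fn": "carry_out", "kwargs": {"linear": [[0, 0, -0.005], [0, 0, 0], [0, 0, 0], [0, 0, 0], [0, 0, 0.003], [0, 0, 0.003], [0, 0, 0], [0, 0, 0]], "angular": [[0, 0, 0], [0, 0, 0], [0, 0, 0], [0, 0, 0], [0, 0, 0], [0, 0, 0], [0, 0, 0], [0, 0, 0]], "hand": [0, 0.35, 0.45, 0.55, 0.7, 0.7, 0.7, 0.7]}}

```text
clock: 6.12
position: [0.5695, 0.2861, 0.3265]
ee_rot: [-0.0, 1.0, 0.004, 0.0]
contact_force: [-0.3, -0.2, -0.1]
width: 0.0597
gripper_force: 0.0
```

Call:
{"fn": "carry_out", "kwargs": {"linear": [[0, 0, 0], [0, 0, 0], [0, 0, 0], [0, 0, 0], [0, 0, 0], [0, 0, 0], [0, 0, 0], [0, 0, 0]], "angular": [[0, 0, 0], [0, 0, 0], [0, 0, 0], [0, 0, 0], [0, 0, 0], [0, 0, 0], [0, 0, 0], [0, 0, 0]], "hand": [0.7, 0.7, 0.7, 0.7, 0.7, 0.7, 0.7, 0.7]}}

```text
clock: 6.78
position: [0.5694, 0.2861, 0.3262]
ee_rot: [0.0, 1.0, 0.004, 0.0]
contact_force: [0.5, 0.0, -0.6]
width: 0.0601
gripper_force: 0.0
```

Call:
{"fn": "carry_out", "kwargs": {"linear": [[0, 0, 0], [0, 0, 0], [0, 0, 0], [0, 0, 0], [0, 0, 0], [0, 0, 0], [0, 0, 0], [0, 0, 0]], "angular": [[0, 0, 0], [0, 0, 0], [0, 0, 0], [0, 0, 0], [0, 0, 0], [0, 0, 0], [0, 0, 0], [0, 0, 0]], "hand": [0.7, 0.7, 0.7, 0.7, 0.7, 0.7, 0.7, 0.7]}}

```text
clock: 7.45
position: [0.5694, 0.2861, 0.3262]
ee_rot: [0.0, 1.0, 0.004, 0.0]
contact_force: [0.6, 0.4, -0.0]
width: 0.0596
gripper_force: 0.0
```

Call:
{"fn": "carry_out", "kwargs": {"linear": [[0, 0, 0], [0, 0, 0], [0, 0, 0], [0, 0, 0], [0, 0, 0], [0, 0, 0], [0, 0, 0], [0, 0, 0]], "angular": [[0, 0, 0], [0, 0, 0], [0, 0, 0], [0, 0, 0], [0, 0, 0], [0, 0, 0], [0, 0, 0], [0, 0, 0]], "hand": [0.7, 0.7, 0.7, 0.7, 0.7, 0.7, 0.7, 0.7]}}

```text
clock: 8.12
position: [0.5694, 0.2861, 0.3262]
ee_rot: [0.0, 1.0, 0.004, 0.0]
contact_force: [0.2, 0.4, 0.1]
width: 0.0597
gripper_force: 0.0
```

Run:
```python
from h import *
s=state();print(s['position'],s['ee_rot'],s['width'],s['contact_force'])
im,p=grab('wrist','w5.png')
# pan circle from the wrist (z .08) by edge of light disc: report weight knob/body grey blob
print(project(p,[[.57,.286,.165],[.57,.286,.08]]))
```

```text
[0.56935417 0.28611052 0.32624038] [5.29747395e-05 9.99992398e-01 3.89897033e-03 6.20705955e-07] 0.059718845317178616 [0.20559744 0.4248609  0.12657455]
[[256.21033028 254.50322626]
 [256.73765552 198.95844836]]
```

View pics/w5.png

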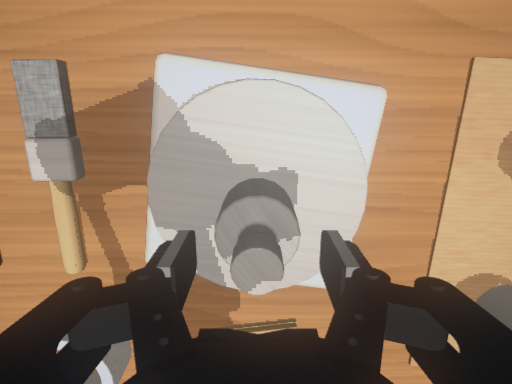

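Call:
{"fn": "carry_out", "kwargs": {"linear": [[0, 0, 0], [0, 0, 0], [0, 0, 0], [0, 0, 0], [0, 0, 0.02], [0, 0, 0.04], [0, 0, 0.04], [0, 0, 0]], "angular": [[0, 0, 0], [0, 0, 0], [0, 0, 0], [0, 0, 0], [0, 0, 0], [0, 0, 0], [0, 0, 0], [0, 0, 0]], "hand": [0.3, 0, 0, 0, 0, 0, 0, 0]}}

```text
clock: 8.83
position: [0.5702, 0.2864, 0.3802]
ee_rot: [-0.001, 1.0, 0.004, 0.003]
contact_force: [1.3, -0.2, -2.9]
width: 0.0234
gripper_force: 39.7
```

Call:
{"fn": "carry_out", "kwargs": {"linear": [[-0.07, 0, 0], [-0.08, 0, 0], [-0.08, 0, 0], [-0.08, 0, 0], [-0.07, -0.003, 0], [-0.058, 0, 0], [0, 0, -0.06], [0, 0, -0.06]], "angular": [[0, 0, 0], [0, 0, 0], [0, 0, 0], [0, 0, 0], [0, 0, 0], [0, 0, 0], [0, 0, 0], [0, 0, 0]], "hand": [0, 0, 0, 0, 0, 0, 0, 0]}}

```text
clock: 9.5
position: [0.3485, 0.2845, 0.3167]
ee_rot: [-0.001, 1.0, 0.005, 0.002]
contact_force: [3.1, 0.6, -4.9]
width: 0.0233
gripper_force: 39.8
```

Call:
{"fn": "carry_out", "kwargs": {"linear": [[0, 0, -0.06], [0, 0, -0.04], [0, 0, -0.01], [0, 0, 0], [0, 0, 0]], "angular": [[0, 0, 0], [0, 0, 0], [0, 0, 0], [0, 0, 0], [0, 0, 0]], "hand": [0, 0, 0, 0, 0]}}

```text
clock: 9.92
position: [0.3507, 0.2848, 0.2615]
ee_rot: [-0.0, 1.0, 0.004, 0.0]
contact_force: [0.3, -0.5, -5.0]
width: 0.0239
gripper_force: 40.2
```

Call:
{"fn": "carry_out", "kwargs": {"linear": [[0, 0, -0.008], [0, 0, -0.006], [0, 0, -0.004], [0, 0, 0], [0, 0, 0]], "angular": [[0, 0, 0], [0, 0, 0], [0, 0, 0], [0, 0, 0], [0, 0, 0]], "hand": [0, 0, 0, 0, 0]}}

```text
clock: 10.33
position: [0.3511, 0.2849, 0.2532]
ee_rot: [-0.001, 1.0, 0.004, 0.001]
contact_force: [1.0, -0.4, 0.5]
width: 0.0234
gripper_force: 40.7
```

Call:
{"fn": "carry_out", "kwargs": {"linear": [[0, 0, -0.002], [0, 0, 0]], "angular": [[0, 0, 0], [0, 0, 0]], "hand": [0, 0]}}

```text
clock: 10.5
position: [0.3518, 0.285, 0.2528]
ee_rot: [-0.001, 1.0, 0.004, 0.002]
contact_force: [2.6, -2.2, 5.6]
width: 0.0236
gripper_force: 41.3
```

Call:
{"fn": "carry_out", "kwargs": {"linear": [[0, 0, 0.001], [0, 0, 0], [0, 0, 0], [0, 0, 0], [0, 0, 0], [0, 0, 0.03], [0, 0, 0.07], [0, 0, 0.07]], "angular": [[0, 0, 0], [0, 0, 0], [0, 0, 0], [0, 0, 0], [0, 0, 0], [0, 0, 0], [0, 0, 0], [0, 0, 0]], "hand": [0.4, 0.6, 0.7, 0.7, 0.7, 0.7, 0.7, 0.7]}}

```text
clock: 11.17
position: [0.3497, 0.2843, 0.3364]
ee_rot: [0.001, 1.0, 0.004, -0.002]
contact_force: [1.3, -0.1, -0.6]
width: 0.0594
gripper_force: 0.0
```

Call:
{"fn": "carry_out", "kwargs": {"linear": [[0, 0, 0.06], [0, -0.06, 0.06], [0.05, -0.07, 0], [0.05, -0.07, 0], [0.05, -0.07, 0], [0.05, -0.07, 0], [0.05, -0.07, 0], [0.05, -0.07, 0]], "angular": [[0, 0, 0], [0, 0, 0], [0, 0, 0], [0, 0, 0], [0, 0, 0], [0, 0, 0], [0, 0, 0], [0, 0, 0]], "hand": [0.5, 0.5, 0.5, 0.5, 0.5, 0.5, 0.5, 0.5]}}

```text
clock: 11.83
position: [0.4962, 0.0499, 0.3962]
ee_rot: [-0.0, 1.0, 0.004, -0.0]
contact_force: [1.4, 0.9, 0.1]
width: 0.0424
gripper_force: 0.0
```

Call:
{"fn": "carry_out", "kwargs": {"linear": [[0.05, -0.07, 0], [0.04, -0.07, 0], [0.02, -0.07, 0], [0, -0.06, 0], [0, -0.06, 0], [0, 0, 0], [0, 0, 0]], "angular": [[0, 0, 0], [0, 0, 0], [0, 0, 0], [0, 0, 0], [0, 0, 0], [0, 0, 0], [0, 0, 0]], "hand": [0.5, 0.5, 0.5, 0.5, 0.5, 0.5, 0.5]}}

```text
clock: 12.42
position: [0.5499, -0.1136, 0.3956]
ee_rot: [-0.0, 1.0, 0.002, -0.001]
contact_force: [-0.1, 0.9, -0.2]
width: 0.0427
gripper_force: 0.0
```

```bash
cat >> h.py <<'E'
def pots(names,view='top',base=.004,guess=None,save=None,img=None):
    im,p=img if img else grab(view,save)
    for c in blobs(mask(im)):
        for n in names:
            r,hh=R[n];x,e=circ(p,c,hh+base,r)
            d=np.ptp(cast(p,c,hh+base),axis=0)
            if e<.003 and abs(d.max()-2*r)<.012: print(view,n,x.round(4),round(e,4),'px',c.mean(0).round(0),'ext',d.round(3))
    return im,p
E
python3 - <<'E'
from h import *
pots('ABCDE')
s=state();print(s['position'],s['ee_rot'],s['width'])
im,p=pots('A',view='wrist',save='w6.png')
print(project(p,[[.5796,-.1523,.062]]))
E
```

```text
top C [0.3676 0.4609] 0.0019 px [102. 244.] ext [0.093 0.106]
top D [0.4235 0.0232] 0.0011 px [271. 224.] ext [0.076 0.076]
top E [ 0.7809 -0.085 ] 0.0016 px [312.  91.] ext [0.062 0.06 ]
[ 0.54974031 -0.11241027  0.39569709] [-5.85336723e-04  9.99994656e-01  3.17132346e-03 -5.36414695e-04] 0.04244330124020091
wrist A [ 0.5801 -0.1542] 0.0005 px [301. 137.] ext [0.147 0.148]
[[298.81299046 142.74177033]]
```

View pics/w6.png

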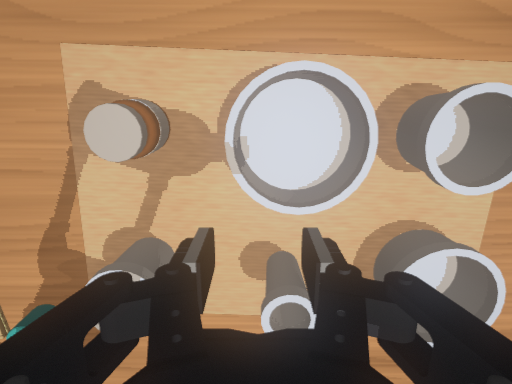

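Pot A's rim is seen whole, centred at pixel (301,137), which is (0.580,-0.154). The +y side of its lip is clear of the jar.

Call:
{"fn": "carry_out", "kwargs": {"linear": [[0.031, 0.028, 0], [0.03, 0.028, -0.02], [0, 0, -0.07], [0, 0, -0.08], [0, 0, -0.08], [0, 0, -0.06], [0, 0, -0.037], [0, 0, 0]], "angular": [[0, 0, 0], [0, 0, 0], [0, 0, 0], [0, 0, 0], [0, 0, 0], [0, 0, 0], [0, 0, 0], [0, 0, 0]], "hand": [0.5, 0.5, 0.5, 0.5, 0.5, 0.5, 0.5, 0.5], "force": 40}}

```text
clock: 13.18
position: [0.5783, -0.0819, 0.2184]
ee_rot: [-0.001, 1.0, 0.005, -0.005]
contact_force: [-0.9, 0.6, -0.3]
width: 0.0426
gripper_force: 0.0
```

Call:
{"fn": "carry_out", "kwargs": {"linear": [[0, 0, 0], [0, 0, 0], [0, 0, 0], [0, 0, 0], [0, 0, 0], [0, 0, 0]], "angular": [[0, 0, 0], [0, 0, 0], [0, 0, 0], [0, 0, 0], [0, 0, 0], [0, 0, 0]], "hand": [0.3, 0, 0, 0, 0, 0], "force": 60}}

```text
clock: 13.68
position: [0.5812, -0.0841, 0.2249]
ee_rot: [0.0, 1.0, 0.004, 0.002]
contact_force: [-0.2, 1.0, 7.2]
width: 0.006
gripper_force: 59.0
```

Call:
{"fn": "carry_out", "kwargs": {"linear": [[0, 0, 0.01], [0, 0, 0.02], [0, 0, 0.03], [0, 0, 0], [0, 0, 0]], "angular": [[0, 0, 0], [0, 0, 0], [0, 0, 0], [0, 0, 0], [0, 0, 0]], "hand": [0, 0, 0, 0, 0]}}

```text
clock: 14.1
position: [0.5807, -0.0844, 0.2538]
ee_rot: [0.0, 1.0, 0.004, 0.001]
contact_force: [-0.7, 0.2, -1.8]
width: 0.0063
gripper_force: 58.7
```

Run:
```python
from h import *
a,_=grab('wrist');b,_=grab('side')
cv2.imwrite('pics/w7.png',np.hstack([a[:,56:456],cv2.resize(b[70:262,180:380],(400,384))])[:,:,::-1])
s=state();print(s['position'],s['moment'])
```

```text
[ 0.58005842 -0.08417529  0.25241638] [0.07040994 0.01489231 0.00203532]
```

View pics/w7.png

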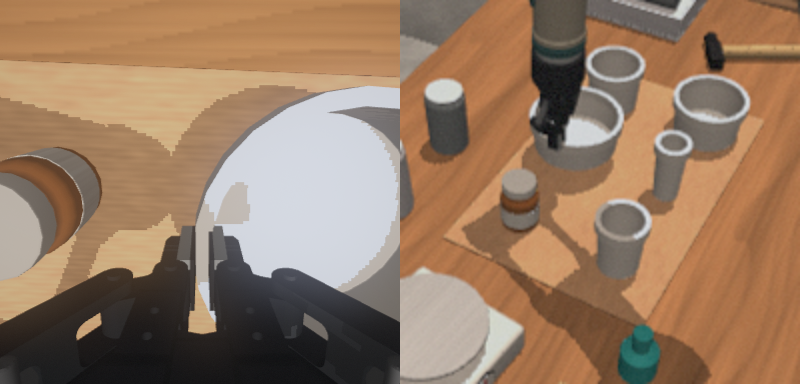

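Call:
{"fn": "carry_out", "kwargs": {"linear": [[0, 0, 0.05], [0, 0, 0.06], [0, 0, 0.06], [0, 0.02, 0.04], [0, 0.04, 0], [0, 0.06, 0], [0, 0.07, 0], [0, 0.07, 0]], "angular": [[0, 0, 0], [0, 0, 0], [0, 0, 0], [0, 0, 0], [0, 0, 0], [0, 0, 0], [0, 0, 0], [0, 0, 0]], "hand": [0, 0, 0, 0, 0, 0, 0, 0]}}

```text
clock: 14.87
position: [0.58, 0.0466, 0.3569]
ee_rot: [-0.0, 1.0, 0.003, -0.001]
contact_force: [0.8, -0.6, -1.1]
width: 0.0059
gripper_force: 58.7
```

Call:
{"fn": "carry_out", "kwargs": {"linear": [[0, 0.07, 0], [0, 0.07, 0], [0, 0.07, 0], [0, 0.07, 0], [0, 0.07, 0], [0, 0.07, 0], [-0.009, 0.06, 0], [-0.009, 0.05, 0]], "angular": [[0, 0, 0], [0, 0, 0], [0, 0, 0], [0, 0, 0], [0, 0, 0], [0, 0, 0], [0, 0, 0], [0, 0, 0]], "hand": [0, 0, 0, 0, 0, 0, 0, 0]}}

```text
clock: 15.53
position: [0.5709, 0.3132, 0.3562]
ee_rot: [0.0, 1.0, 0.004, -0.001]
contact_force: [0.8, 0.1, -1.3]
width: 0.006
gripper_force: 58.7
```

Call:
{"fn": "carry_out", "kwargs": {"linear": [[0, 0.04, 0], [0, 0.03, 0], [0, 0.02, 0], [0, 0, 0], [0, 0, 0], [0, 0, 0]], "angular": [[0, 0, 0], [0, 0, 0], [0, 0, 0], [0, 0, 0], [0, 0, 0], [0, 0, 0]], "hand": [0, 0, 0, 0, 0, 0]}}

```text
clock: 16.03
position: [0.5716, 0.3547, 0.3574]
ee_rot: [0.001, 1.0, 0.003, -0.0]
contact_force: [-0.5, -0.0, -1.3]
width: 0.0061
gripper_force: 58.7
```

Run:
```python
from h import *
s=state();print(s['position'],s['ee_rot'],s['contact_force'],s['width'])
a,_=grab('top');b,_=grab('side')
cv2.imwrite('pics/w8.png',np.hstack([cv2.resize(a[80:272,100:300],(400,384)),cv2.resize(b[130:322,110:310],(400,384))])[:,:,::-1])
```

```text
[0.57163732 0.35469877 0.35742493] [ 6.84601911e-04  9.99993739e-01  3.46201798e-03 -2.60578144e-04] [-0.48787295 -0.04793995 -1.32009986] 0.006067016754194047
```

View pics/w8.png

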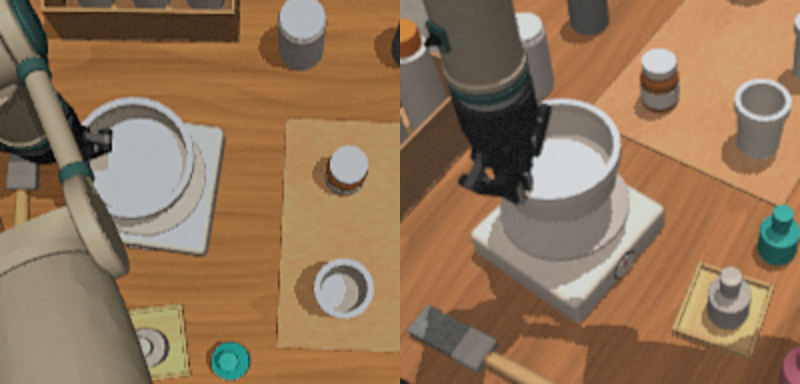

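Call:
{"fn": "carry_out", "kwargs": {"linear": [[0, 0, -0.03], [0, 0, -0.03], [0, 0, -0.02], [0, 0, -0.012], [0, 0, 0], [0, 0, 0]], "angular": [[0, 0, 0], [0, 0, 0], [0, 0, 0], [0, 0, 0], [0, 0, 0], [0, 0, 0]], "hand": [0, 0, 0, 0, 0, 0]}}

```text
clock: 16.63
position: [0.5716, 0.3555, 0.3117]
ee_rot: [0.0, 1.0, 0.004, -0.0]
contact_force: [-0.6, -0.1, -1.1]
width: 0.006
gripper_force: 58.8
```

Run:
```python
from h import *
p=manip.camera_params('top');p['c2w']=np.linalg.inv(np.array(p['view']))
print(cast(p,(168.2,160.2),.194))
im,p=grab('side')
s=state();print(s['position'],s['contact_force'])
for c in blobs(mask(im,40,130),500):print(c.mean(0),cv2.boundingRect(c))
a,p=grab('wrist');print(project(p,[[.57,.366,.085],[.65,.286,.085],[.49,.286,.085],[.57,.206,.085]]))
cv2.imwrite('pics/w9.png',np.hstack([a[:,112:],cv2.resize(im[130:322,110:310],(400,384))])[:,:,::-1])
```

```text
[[0.56708293 0.27812781]]
[0.57173121 0.35573653 0.31231662] [ 0.35270207 -0.34067783 -0.22967026]
[224.44029851 346.24626866] (201, 323, 48, 48)
[196.57651992 234.32075472] (146, 192, 96, 92)
[335.48863636 119.20454545] (317, 107, 38, 25)
[ 59.99426934 168.64183381] (0, 64, 126, 218)
[207.56243214  18.86210641] (138, 0, 171, 50)
[[241.17138381 211.12922495]
 [374.23146533  85.38558816]
 [351.07348187 314.83972939]
 [481.61034543 212.66171467]]
```

View pics/w9.png

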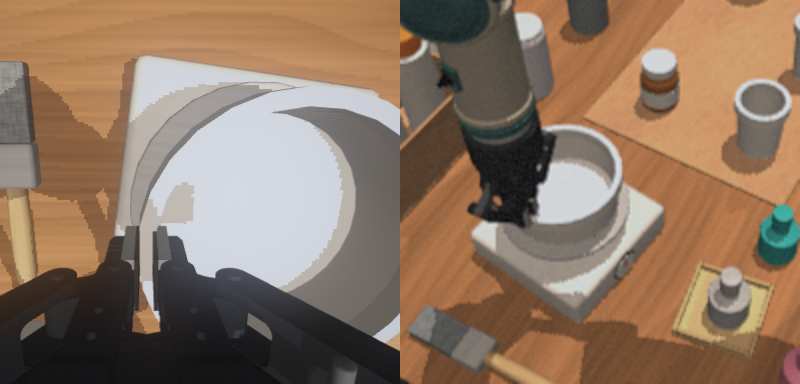

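Call:
{"fn": "carry_out", "kwargs": {"linear": [[0, 0, -0.006], [0, 0, -0.004], [0, 0, -0.004], [0, 0, -0.002], [0, 0, 0], [0, 0, 0]], "angular": [[0, 0, 0], [0, 0, 0], [0, 0, 0], [0, 0, 0], [0, 0, 0], [0, 0, 0]], "hand": [0, 0, 0, 0, 0, 0]}}

```text
clock: 17.23
position: [0.5715, 0.356, 0.304]
ee_rot: [-0.0, 1.0, 0.004, 0.0]
contact_force: [0.3, 0.0, 0.9]
width: 0.0062
gripper_force: 58.8
```

Call:
{"fn": "carry_out", "kwargs": {"linear": [[0, 0, -0.002], [0, 0, 0], [0, 0, 0]], "angular": [[0, 0, 0], [0, 0, 0], [0, 0, 0]], "hand": [0, 0, 0]}}

```text
clock: 17.48
position: [0.5715, 0.356, 0.303]
ee_rot: [-0.0, 1.0, 0.004, 0.0]
contact_force: [-0.5, 0.7, 1.8]
width: 0.0057
gripper_force: 58.9
```

Call:
{"fn": "carry_out", "kwargs": {"linear": [[0, 0, 0], [0, 0, 0], [0, 0, 0], [0, 0, 0], [0, 0, 0], [0, 0, 0.02], [0, 0, 0.04], [0, 0, 0.06]], "angular": [[0, 0, 0], [0, 0, 0], [0, 0, 0], [0, 0, 0], [0, 0, 0], [0, 0, 0], [0, 0, 0], [0, 0, 0]], "hand": [0.2, 0.35, 0.5, 0.5, 0.5, 0.5, 0.5, 0.5]}}

```text
clock: 18.15
position: [0.5708, 0.3554, 0.361]
ee_rot: [0.001, 1.0, 0.004, -0.003]
contact_force: [-0.4, -0.8, -0.2]
width: 0.0428
gripper_force: 0.0
```

Call:
{"fn": "carry_out", "kwargs": {"linear": [[0, -0.06, 0.06], [-0.01, -0.08, 0], [-0.01, -0.08, 0], [-0.01, -0.08, 0], [-0.02, -0.08, 0], [-0.02, -0.08, 0], [-0.02, -0.08, 0], [-0.02, -0.08, 0]], "angular": [[0, 0, 0], [0, 0, 0], [0, 0, 0], [0, 0, 0], [0, 0, 0], [0, 0, 0], [0, 0, 0], [0, 0, 0]], "hand": [0.5, 0.5, 0.5, 0.5, 0.5, 0.5, 0.5, 0.5]}}

```text
clock: 18.82
position: [0.5155, 0.0447, 0.3932]
ee_rot: [0.0, 1.0, 0.004, 0.001]
contact_force: [1.0, -0.3, 0.3]
width: 0.0429
gripper_force: 0.0
```

Call:
{"fn": "carry_out", "kwargs": {"linear": [[-0.03, -0.08, 0], [-0.03, -0.08, 0], [-0.03, -0.08, 0], [-0.03, -0.08, 0], [-0.03, -0.08, 0], [-0.02, -0.08, 0], [0, -0.08, 0], [0, 0, 0]], "angular": [[0, 0, 0], [0, 0, 0], [0, 0, 0], [0, 0, 0], [0, 0, 0], [0, 0, 0], [0, 0, 0], [0, 0, 0]], "hand": [0.5, 0.5, 0.5, 0.5, 0.5, 0.5, 0.5, 0.5]}}

```text
clock: 19.48
position: [0.433, -0.2351, 0.3933]
ee_rot: [0.003, 1.0, 0.001, 0.001]
contact_force: [0.5, 1.6, 0.3]
width: 0.0427
gripper_force: 0.0
```

Run:
```python
from h import *
s=state();print(s['position'])
t=grab('top','t10.png');pots('CDE',img=t)
im,p=t
m=mask(im,45,100);m[:,240:]=0;m[:130]=0;m[215:]=0
# pot A on pan: rim brighter than pan? report bright blob
for v in(60,45,30,22):
    for c in blobs(mask(im,v,150),600):
        x=c.mean(0)
        if 130<x[0]<220 and 120<x[1]<220: print(v,x.round(1),cv2.boundingRect(c),circ(p,c,.141,.074))
pots('BC',view='wrist',save='w10.png')
```

```text
[ 0.43300651 -0.23509179  0.39332473]
top C [0.3677 0.4609] 0.0018 px [102. 244.] ext [0.093 0.106]
top E [ 0.4158 -0.142 ] 0.0014 px [336. 227.] ext [0.052 0.054]
top D [0.4236 0.0236] 0.0011 px [271. 224.] ext [0.076 0.076]
top E [0.5855 0.0198] 0.0029 px [274. 162.] ext [0.048 0.047]
top C [ 0.5845 -0.309 ] 0.0009 px [394. 165.] ext [0.099 0.098]
top E [ 0.7809 -0.0851] 0.0016 px [312.  91.] ext [0.062 0.059]
60 [175.7 170.7] (138, 136, 78, 71) (array([0.55140208, 0.26894226]), np.float64(0.019271125097162806))
45 [175.7 171. ] (138, 136, 77, 71) (array([0.55047953, 0.26904117]), np.float64(0.019312886331315393))
30 [175.5 170.7] (138, 136, 77, 70) (array([0.55154645, 0.27012724]), np.float64(0.01814501236235487))
22 [173.3 173.2] (138, 136, 77, 69) (array([0.55637308, 0.25942189]), np.float64(0.013345239163161375))
```

Call:
{"fn": "carry_out", "kwargs": {"linear": [[-0.048, -0.065, 0.01], [-0.048, -0.065, 0.01], [0, 0, 0], [0, 0, 0], [0, 0, 0]], "angular": [[0, 0, 0], [0, 0, 0], [0, 0, 0], [0, 0, 0], [0, 0, 0]], "hand": [0.5, 0.5, 0.5, 0.5, 0.5]}}

```text
clock: 20.0
position: [0.3855, -0.2925, 0.4024]
ee_rot: [-0.001, 1.0, 0.004, 0.0]
contact_force: [0.1, -0.1, 0.4]
width: 0.0427
gripper_force: 0.0
```

```bash
cat >> h.py <<'E'
def hough(name,n,xy,z,img=None,tol=.03):
    """rim circle of pot n near xy at rim height z, by HoughCircles; returns world xy candidates"""
    im,p=img if img else grab(name)
    r=R[n][0] if n in R else n
    u=project(p,[[*xy,z],[xy[0],xy[1]+r,z],[xy[0]+r,xy[1],z]])
    rp=(np.hypot(*(u[1]-u[0]))+np.hypot(*(u[2]-u[0])))/2
    g=cv2.GaussianBlur(cv2.cvtColor(im,cv2.COLOR_RGB2GRAY),(3,3),0)
    c=cv2.HoughCircles(g,cv2.HOUGH_GRADIENT_ALT,1.5,5,param1=120,param2=.5,minRadius=int(rp*.93),maxRadius=int(rp*1.07)+1)
    out=[]
    if c is not None:
        for q in c[0]:
            w=cast(p,q[:2],z)[0]
            if np.hypot(*(w-xy))<tol: out.append((w.round(4),round(q[2]/rp,3),q[:2].round(0)))
    print(name,n,'rp',rp.round(1),out);return out
E
python3 - <<'E'
from h import *
s=state();print(s['position'],s['ee_rot'])
w=grab('wrist','w11.png')
pots('B',view='wrist',img=w);hough('wrist','B',(.413,-.313),.074,w)
t=grab('top');hough('top','A',(.571,.286),.141,t)
hough('top','B',(.413,-.313),.074,t);hough('top','C',(.5845,-.309),.086,t)
E
```

```text
[ 0.38550123 -0.2925174   0.40237524] [-5.19504484e-04  9.99991348e-01  4.11490760e-03  3.18974805e-04]
wrist B [ 0.4132 -0.3157] 0.0005 px [282. 143.] ext [0.123 0.124]
wrist B rp 67.1 [(array([ 0.421 , -0.3128]), np.float64(0.999), array([279., 138.], dtype=float32)), (array([ 0.4023, -0.296 ]), np.float64(0.992), array([261., 158.], dtype=float32))]
top A rp 28.9 [(array([0.5591, 0.2764]), np.float64(1.02), array([172., 168.], dtype=float32))]
top B rp 23.1 [(array([ 0.408 , -0.3112]), np.float64(0.984), array([396., 231.], dtype=float32))]
top C rp 18.3 [(array([ 0.585 , -0.3099]), np.float64(1.005), array([394., 165.], dtype=float32))]
```

Call:
{"fn": "carry_out", "kwargs": {"linear": [[0.028, 0.035, 0], [0.027, 0.035, -0.02], [0, 0, -0.07], [0, 0, -0.08], [0, 0, -0.08], [0, 0, -0.05], [0, 0, -0.031], [0, 0, 0]], "angular": [[0, 0, 0], [0, 0, 0], [0, 0, 0], [0, 0, 0], [0, 0, 0], [0, 0, 0], [0, 0, 0], [0, 0, 0]], "hand": [0.5, 0.5, 0.5, 0.5, 0.5, 0.5, 0.5, 0.5], "force": 40}}

```text
clock: 20.77
position: [0.4121, -0.2562, 0.2333]
ee_rot: [-0.003, 1.0, 0.005, -0.003]
contact_force: [-0.8, 1.0, 1.2]
width: 0.0428
gripper_force: 0.0
```

Call:
{"fn": "carry_out", "kwargs": {"linear": [[0, 0, 0], [0, 0, 0], [0, 0, 0], [0, 0, 0], [0, 0, 0], [0, 0, 0]], "angular": [[0, 0, 0], [0, 0, 0], [0, 0, 0], [0, 0, 0], [0, 0, 0], [0, 0, 0]], "hand": [0.3, 0, 0, 0, 0, 0], "force": 60}}

```text
clock: 21.27
position: [0.4134, -0.2591, 0.2382]
ee_rot: [0.001, 1.0, 0.004, 0.002]
contact_force: [0.1, 1.3, 7.4]
width: 0.0059
gripper_force: 58.6
```

Call:
{"fn": "carry_out", "kwargs": {"linear": [[0, 0, 0.01], [0, 0, 0.04], [0, 0, 0.06], [0, 0, 0.07], [0, 0, 0.08], [0, 0, 0.08], [0, 0, 0], [0, 0, 0]], "angular": [[0, 0, 0], [0, 0, 0], [0, 0, 0], [0, 0, 0], [0, 0, 0], [0, 0, 0], [0, 0, 0], [0, 0, 0]], "hand": [0, 0, 0, 0, 0, 0, 0, 0]}}

```text
clock: 21.93
position: [0.4129, -0.259, 0.4095]
ee_rot: [0.002, 1.0, 0.004, 0.002]
contact_force: [0.0, 0.9, -1.7]
width: 0.0059
gripper_force: 58.2
```

Call:
{"fn": "carry_out", "kwargs": {"linear": [[0.03, 0.04, 0], [0.03, 0.06, 0], [0.03, 0.07, 0], [0.03, 0.07, 0], [0.03, 0.07, 0], [0.03, 0.07, 0], [0.03, 0.07, 0], [0.03, 0.07, 0]], "angular": [[0, 0, 0], [0, 0, 0], [0, 0, 0], [0, 0, 0], [0, 0, 0], [0, 0, 0], [0, 0, 0], [0, 0, 0]], "hand": [0, 0, 0, 0, 0, 0, 0, 0]}}

```text
clock: 22.6
position: [0.5324, 0.0031, 0.4047]
ee_rot: [-0.0, 1.0, 0.004, -0.002]
contact_force: [1.3, -0.2, -1.0]
width: 0.0062
gripper_force: 58.2
```

Run:
```python
from h import *
s=state();print(s['position'],s['contact_force'])
t,pt=grab('top');sd,ps=grab('side')
def ov(im,p,u0,v0,w,h):
    k=4;o=cv2.resize(im[v0:v0+h,u0:u0+w],None,fx=k,fy=k,interpolation=cv2.INTER_CUBIC)
    a=np.linspace(0,6.28,60)
    for r,z in((.074,.141),(.080,.083)):
        q=project(p,np.c_[.5705+r*np.cos(a),.286+r*np.sin(a),z+0*a])
        q=((q-[u0,v0]+.5)*k-.5).round().astype(int)
        for x in q:cv2.circle(o,tuple(map(int,x)),1,(255,0,0) if r<.079 else (0,160,0),-1)
    return o
cv2.imwrite('pics/ov.png',np.hstack([ov(t,pt,125,115,100,110),ov(sd,ps,140,165,100,110)])[:,:,::-1])
```

```text
[0.53238632 0.00314676 0.40470391] [ 1.25443471 -0.1891742  -1.01410782]
```

View pics/ov.png

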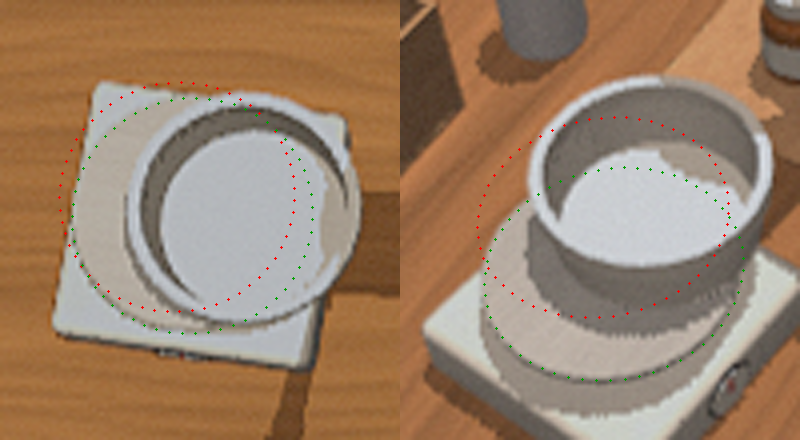

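The picture (top left, side right) shows pot A knocked about 4 cm toward −y on the pan: its rim centre is at crop (243,210), against (178,197) expected. I'll set B down at A's old spot and put A right first.

Call:
{"fn": "carry_out", "kwargs": {"linear": [[0.03, -0.04, 0], [0.03, -0.06, 0], [0.03, -0.06, -0.02], [0.005, -0.038, -0.06], [0, 0, -0.08], [0, 0, -0.08], [0, 0, -0.05], [0, 0, -0.03]], "angular": [[0, 0, 0], [0, 0, 0], [0, 0, 0], [0, 0, 0], [0, 0, 0], [0, 0, 0], [0, 0, 0], [0, 0, 0]], "hand": [0, 0, 0, 0, 0, 0, 0, 0]}}

```text
clock: 23.37
position: [0.5773, -0.0982, 0.2411]
ee_rot: [-0.001, 1.0, 0.003, -0.005]
contact_force: [-0.7, -0.1, -1.0]
width: 0.0061
gripper_force: 58.4
```

Call:
{"fn": "carry_out", "kwargs": {"linear": [[0, 0, -0.005], [0, 0, -0.005], [0, 0, -0.003], [0, 0, 0], [0, 0, 0]], "angular": [[0, 0, 0], [0, 0, 0], [0, 0, 0], [0, 0, 0], [0, 0, 0]], "hand": [0, 0, 0, 0, 0]}}

```text
clock: 23.78
position: [0.5806, -0.0979, 0.2414]
ee_rot: [0.0, 1.0, 0.004, 0.001]
contact_force: [0.8, 0.4, -0.2]
width: 0.0061
gripper_force: 58.3
```

Run:
```python
from h import *
p=manip.camera_params('top');p['c2w']=np.linalg.inv(np.array(p['view']))
# rim ellipse extents in crop: x 127..361, y 95..327
print(cast(p,(125+244/4-.4,115+211/4-.4),.141))
q=manip.camera_params('side');q['c2w']=np.linalg.inv(np.array(q['view']))
# side rim: x 529..773 , y 76..270
print(cast(q,(140+(651-400)/4-.4,165+173/4-.4),.141))
im,_=grab('top');m=mask(im,25,165);c=[c for c in blobs(m,500) if 130<c.mean(0)[0]<220 and 120<c.mean(0)[1]<220];print([(x.mean(0),cv2.boundingRect(x)) for x in c])
```

```text
[[0.56111854 0.24348918]]
[[0.56173101 0.24782498]]
[(array([185.29545455, 164.35227273]), (157, 138, 58, 57))]
```

Call:
{"fn": "carry_out", "kwargs": {"linear": [[0, 0, -0.004], [0, 0, -0.002], [0, 0, 0], [0, 0, 0], [0, 0, 0], [0, 0, 0], [0, 0, 0.03], [0, 0, 0.06]], "angular": [[0, 0, 0], [0, 0, 0], [0, 0, 0], [0, 0, 0], [0, 0, 0], [0, 0, 0], [0, 0, 0], [0, 0, 0]], "hand": [0, 0, 0.2, 0.4, 0.5, 0.5, 0.5, 0.5]}}

```text
clock: 24.5
position: [0.5788, -0.0973, 0.279]
ee_rot: [-0.001, 1.0, 0.004, -0.004]
contact_force: [0.6, -0.7, -0.6]
width: 0.0424
gripper_force: 0.0
```

Call:
{"fn": "carry_out", "kwargs": {"linear": [[0, 0, 0.07], [0, 0, 0.08], [0, 0.06, 0.08], [0, 0.07, 0.08], [-0.01, 0.07, 0.06], [-0.02, 0.07, 0], [-0.02, 0.07, 0], [-0.02, 0.07, 0]], "angular": [[0, 0, 0], [0, 0, 0], [0, 0, 0], [0, 0, 0], [0, 0, 0], [0, 0, 0], [0, 0, 0], [0, 0, 0]], "hand": [0.5, 0.5, 0.5, 0.5, 0.5, 0.5, 0.5, 0.5]}}

```text
clock: 25.17
position: [0.5451, 0.0925, 0.4495]
ee_rot: [-0.0, 1.0, 0.004, 0.001]
contact_force: [0.5, 0.3, -0.3]
width: 0.0427
gripper_force: 0.0
```

Call:
{"fn": "carry_out", "kwargs": {"linear": [[-0.01, 0.07, 0], [-0.01, 0.07, 0], [0, 0.07, 0], [0, 0.06, 0], [0, 0.05, 0], [0, 0.02, 0], [0, 0, 0], [0, 0, 0]], "angular": [[0, 0, 0], [0, 0, 0], [0, 0, 0], [0, 0, 0], [0, 0, 0], [0, 0, 0], [0, 0, 0], [0, 0, 0]], "hand": [0.5, 0.5, 0.5, 0.5, 0.5, 0.5, 0.5, 0.5]}}

```text
clock: 25.83
position: [0.5357, 0.261, 0.4485]
ee_rot: [0.001, 1.0, 0.004, -0.0]
contact_force: [-1.0, 0.3, 0.1]
width: 0.0425
gripper_force: 0.0
```

Run:
```python
from h import *
s=state();print(s['position'],s['ee_rot'])
w=grab('wrist','w12.png');im,p=w
print(project(p,[[.561,.245,.141],[.57,.286,.083]]))
hough('wrist','A',(.561,.245),.141,w)
for v in(30,22,16):
  for c in blobs(mask(im,v,150),1500):print(v,c.mean(0).round(),cv2.boundingRect(c),[np.round(x,4) for x in circ(p,c,.141,.074)])
pots('BCDE')
```

```text
[0.53570041 0.26095055 0.44845727] [ 8.07816267e-04  9.99990259e-01  4.32976946e-03 -2.88772821e-04]
[[274.44014817 151.71928492]
 [232.98898374 134.46905864]]
wrist A rp 86.3 [(array([0.5744, 0.2452]), np.float64(0.989), array([274., 136.], dtype=float32)), (array([0.5557, 0.2649]), np.float64(0.997), array([252., 158.], dtype=float32)), (array([0.5449, 0.2365]), np.float64(1.008), array([284., 170.], dtype=float32))]
30 [465. 266.] (431, 236, 69, 61) [array([0.4251, 0.1148]), np.float64(0.019)]
30 [494. 117.] (472, 92, 40, 50) [array([0.5701, 0.1214]), np.float64(0.0096)]
30 [248. 128.] (157, 37, 204, 190) [array([0.5739, 0.2659]), np.float64(0.0111)]
22 [465. 266.] (431, 236, 69, 61) [array([0.4254, 0.115 ]), np.float64(0.019)]
22 [494. 117.] (472, 92, 40, 50) [array([0.5703, 0.1215]), np.float64(0.0096)]
22 [240. 133.] (158, 37, 203, 189) [array([0.5745, 0.2676]), np.float64(0.0086)]
16 [465. 266.] (431, 236, 69, 61) [array([0.4221, 0.113 ]), np.float64(0.0188)]
16 [494. 117.] (472, 92, 40, 50) [array([0.5737, 0.1228]), np.float64(0.01)]
16 [268. 139.] (215, 78, 111, 121) [array([0.5645, 0.2096]), np.float64(0.0144)]
16 [268. 127.] (164, 38, 197, 188) [array([0.5688, 0.2492]), np.float64(0.0059)]
top E [ 0.4164 -0.1421] 0.0009 px [336. 227.] ext [0.054 0.054]
top D [0.4234 0.0233] 0.0008 px [271. 224.] ext [0.076 0.076]
top C [ 0.5846 -0.3091] 0.0009 px [394. 165.] ext [0.099 0.098]
top B [ 0.5808 -0.1542] 0.0009 px [336. 167.] ext [0.122 0.121]
top E [ 0.7811 -0.0852] 0.0016 px [312.  91.] ext [0.062 0.059]
top E [0.8875 0.2267] 0.0024 px [198.  55.] ext [0.049 0.06 ]
top E [0.8869 0.31  ] 0.0024 px [167.  55.] ext [0.055 0.06 ]
top E [0.8877 0.3944] 0.0025 px [136.  54.] ext [0.055 0.062]
```

Run:
```python
from h import *
im=cv2.imread('pics/w12.png')[:,:,::-1].copy();p=manip.camera_params('wrist')
s=state();q=np.array(s['ee_rot']);T=np.eye(4);T[:3,:3]=Ro.from_quat(q[[1,2,3,0]]).as_matrix();T[:3,3]=s['position'];p['c2w']=T@np.array(p['hand_eye'])
e=cv2.Canny(im,60,150);v,u=np.nonzero(e);P=cast(p,np.c_[u,v],.141)
for r in(.074,.066):
  for x0 in((.561,.245),(.571,.245),(.566,.235),(.566,.255)):
    x=np.array(x0)
    for t in(.012,.008,.005,.003,.003):
        d=np.hypot(*(P-x).T)-r;k=abs(d)<t
        x=least_squares(lambda x:np.hypot(*(P[k]-x).T)-r,x,loss='soft_l1',f_scale=.001).x
    d=np.hypot(*(P-x).T)-r
    a=np.degrees(np.arctan2(*(P[abs(d)<.002]-x).T[::-1]));print(r,x.round(4),(abs(d)<.002).sum(),'angle bins',np.histogram(a,12,(-180,180))[0])
```

```text
0.074 [0.5644 0.2417] 578 angle bins [42 59 50 45 63  4 50 70 48 48 56 43]
0.074 [0.5644 0.2417] 578 angle bins [42 59 50 45 63  4 50 70 48 48 56 43]
0.074 [0.5644 0.2417] 578 angle bins [42 59 50 45 63  4 50 70 48 48 56 43]
0.074 [0.5644 0.2417] 578 angle bins [42 59 50 45 63  4 50 70 48 48 56 43]
0.066 [0.5643 0.2418] 559 angle bins [38 52 44 40 56 49 44 57 45 43 53 38]
0.066 [0.5643 0.2418] 559 angle bins [38 52 44 40 56 49 44 57 45 43 53 38]
0.066 [0.5643 0.2418] 559 angle bins [38 52 44 40 56 49 44 57 45 43 53 38]
0.066 [0.5636 0.2572] 278 angle bins [19  0  3 40 54 17 27 52 10  0 30 26]
```

Call:
{"fn": "carry_out", "kwargs": {"linear": [[0.03, 0.05, 0], [0.027, 0.051, 0], [0, 0, -0.06], [0, 0, -0.08], [0, 0, -0.07], [0, 0, -0.05], [0, 0, -0.028], [0, 0, 0]], "angular": [[0, 0, 0], [0, 0, 0], [0, 0, 0], [0, 0, 0], [0, 0, 0], [0, 0, 0], [0, 0, 0], [0, 0, 0]], "hand": [0.5, 0.5, 0.5, 0.5, 0.5, 0.5, 0.5, 0.5], "force": 40}}

```text
clock: 26.6
position: [0.5635, 0.3094, 0.3007]
ee_rot: [0.002, 1.0, 0.003, -0.004]
contact_force: [-1.2, -1.1, 0.3]
width: 0.0428
gripper_force: 0.0
```

Call:
{"fn": "carry_out", "kwargs": {"linear": [[0, 0, 0], [0, 0, 0], [0, 0, 0], [0, 0, 0], [0, 0, 0], [0, 0, 0]], "angular": [[0, 0, 0], [0, 0, 0], [0, 0, 0], [0, 0, 0], [0, 0, 0], [0, 0, 0]], "hand": [0.3, 0, 0, 0, 0, 0], "force": 60}}

```text
clock: 27.1
position: [0.5647, 0.3117, 0.306]
ee_rot: [-0.0, 1.0, 0.004, 0.001]
contact_force: [1.0, -1.1, 0.7]
width: 0.0054
gripper_force: 60.7
```

```bash
cat >> h.py <<'E'
def rim(img,r,z,x0):
    im,p=img;e=cv2.Canny(im,60,150);v,u=np.nonzero(e);P=cast(p,np.c_[u,v],z)
    x=np.array(x0,float)
    for t in(.015,.010,.006,.003,.003):
        k=abs(np.hypot(*(P-x).T)-r)<t
        x=least_squares(lambda x:np.hypot(*(P[k]-x).T)-r,x,loss='soft_l1',f_scale=.001).x
    d=np.hypot(*(P-x).T)-r;k=abs(d)<.002
    a=np.degrees(np.arctan2(*(P[k]-x).T[::-1]));print('rim',r,x.round(4),k.sum(),np.histogram(a,12,(-180,180))[0]);return x
E
python3 - <<'E'
from h import *
t=grab('top')
rim(t,.080,.083,(.57,.286)) 
s=state();print(s['position'])
E
```

```text
rim 0.08 [0.5722 0.281 ] 51 [11  1  0  0  4  8 10  5  6  2  1  3]
[0.56464306 0.31174917 0.30575676]
```

Call:
{"fn": "carry_out", "kwargs": {"linear": [[0, 0, 0.01], [0, 0, 0.02], [0, 0, 0.02], [0, 0.02, 0], [0.006, 0.03, 0], [0.005, 0.03, 0], [0, 0.008, 0], [0, 0, 0]], "angular": [[0, 0, 0], [0, 0, 0], [0, 0, 0], [0, 0, 0], [0, 0, 0], [0, 0, 0], [0, 0, 0], [0, 0, 0]], "hand": [0, 0, 0, 0, 0, 0, 0, 0]}}

```text
clock: 27.82
position: [0.5696, 0.3578, 0.3289]
ee_rot: [-0.0, 1.0, 0.005, -0.0]
contact_force: [-0.1, 0.0, -1.7]
width: 0.0056
gripper_force: 60.6
```

Run:
```python
from h import *
p=manip.camera_params('top');p['c2w']=np.linalg.inv(np.array(p['view']))
rim((cv2.imread('pics/top0.png')[:,:,::-1].copy(),p),.08,.085,(.57,.286))
p=manip.camera_params('wrist');T=np.eye(4);T[:3,:3]=Ro.from_quat([.99999,.0039,0,0]).as_matrix();T[:3,3]=[.56935,.28611,.32624];p['c2w']=T@np.array(p['hand_eye'])
rim((cv2.imread('pics/w5.png')[:,:,::-1].copy(),p),.08,.080,(.57,.286))
print(state()['position'],state()['contact_force'])
```

```text
rim 0.08 [0.5712 0.2862] 165 [16 19 16 13 13 10  8 17 13 11 13 16]
rim 0.08 [0.5725 0.2863] 820 [ 44  29  62  64  96 117 132 112  68  39  22  35]
[0.56958484 0.35782325 0.32888113] [-0.08658993  0.01949487 -1.74711949]
```

Call:
{"fn": "carry_out", "kwargs": {"linear": [[0.004, -0.004, -0.012], [0, 0, -0.012], [0, 0, -0.01], [0, 0, -0.006], [0, 0, -0.005], [0, 0, -0.004], [0, 0, 0], [0, 0, 0]], "angular": [[0, 0, 0], [0, 0, 0], [0, 0, 0], [0, 0, 0], [0, 0, 0], [0, 0, 0], [0, 0, 0], [0, 0, 0]], "hand": [0, 0, 0, 0, 0, 0, 0, 0]}}

```text
clock: 28.48
position: [0.5717, 0.3534, 0.3056]
ee_rot: [0.0, 1.0, 0.004, -0.0]
contact_force: [-2.2, 0.1, 0.2]
width: 0.0056
gripper_force: 60.7
```

Call:
{"fn": "carry_out", "kwargs": {"linear": [[0, 0, 0], [0, 0, 0], [0, 0, 0], [0, 0, 0], [0, 0, 0], [0, 0, 0.01], [0, 0, 0.04], [0, 0, 0.06]], "angular": [[0, 0, 0], [0, 0, 0], [0, 0, 0], [0, 0, 0], [0, 0, 0], [0, 0, 0], [0, 0, 0], [0, 0, 0]], "hand": [0.15, 0.3, 0.4, 0.5, 0.5, 0.5, 0.5, 0.5]}}

```text
clock: 29.15
position: [0.571, 0.3533, 0.3579]
ee_rot: [0.002, 1.0, 0.004, -0.003]
contact_force: [-0.4, -0.4, 0.0]
width: 0.043
gripper_force: 0.0
```

Call:
{"fn": "carry_out", "kwargs": {"linear": [[-0.04, -0.04, 0.06], [-0.04, -0.04, 0.06], [0, -0.02, 0.01], [0, 0, 0], [0, 0, 0], [0, 0, 0]], "angular": [[0, 0, 0], [0, 0, 0], [0, 0, 0], [0, 0, 0], [0, 0, 0], [0, 0, 0]], "hand": [0.5, 0.5, 0.5, 0.5, 0.5, 0.5]}}

```text
clock: 29.65
position: [0.532, 0.304, 0.4239]
ee_rot: [0.0, 1.0, 0.004, -0.001]
contact_force: [0.5, 0.1, -0.4]
width: 0.0428
gripper_force: 0.0
```

Run:
```python
from h import *
w=grab('wrist','w13.png');print(state()['position'])
rim(w,.074,.141,(.572,.286));rim(w,.066,.141,(.572,.286))
t=grab('top');rim(t,.062,.074,(.5808,-.155));rim(t,.050,.086,(.5845,-.309))
```

```text
[0.5320661  0.30415217 0.42343165]
rim 0.074 [0.5727 0.2827] 553 [46 51 59 49 13 52 24 71 54 19 67 48]
rim 0.066 [0.5726 0.2827] 622 [42 58 50 46 63 50 52 65 51 44 58 43]
rim 0.062 [ 0.5811 -0.1549] 164 [12 16 12 12 17 13 11 17 12 13 17 12]
rim 0.05 [ 0.5849 -0.31  ] 131 [10 12  9 11 13 11  9 13  9  9 14 11]
```

Call:
{"fn": "carry_out", "kwargs": {"linear": [[0.02, -0.05, 0], [0.02, -0.07, 0], [0.02, -0.08, 0], [0.02, -0.08, 0], [0.018, -0.08, 0], [0, -0.08, 0], [0, -0.08, 0], [0, -0.08, 0]], "angular": [[0, 0, 0], [0, 0, 0], [0, 0, 0], [0, 0, 0], [0, 0, 0], [0, 0, 0], [0, 0, 0], [0, 0, 0]], "hand": [0.5, 0.5, 0.5, 0.5, 0.5, 0.5, 0.5, 0.5], "force": 40}}

```text
clock: 30.42
position: [0.5813, 0.0021, 0.4235]
ee_rot: [-0.0, 1.0, 0.004, -0.001]
contact_force: [1.6, 0.2, 0.3]
width: 0.0429
gripper_force: 0.0
```

Call:
{"fn": "carry_out", "kwargs": {"linear": [[0, -0.08, 0], [0, -0.07, 0], [0, -0.053, -0.03], [0, 0, -0.06], [0, 0, -0.07], [0, 0, -0.07], [0, 0, 0], [0, 0, 0]], "angular": [[0, 0, 0], [0, 0, 0], [0, 0, 0], [0, 0, 0], [0, 0, 0], [0, 0, 0], [0, 0, 0], [0, 0, 0]], "hand": [0.5, 0.5, 0.5, 0.5, 0.5, 0.5, 0.5, 0.5]}}

```text
clock: 31.08
position: [0.5806, -0.0975, 0.3077]
ee_rot: [-0.001, 1.0, 0.004, -0.003]
contact_force: [-0.1, -1.2, 1.1]
width: 0.0428
gripper_force: 0.0
```

Run:
```python
from h import *
w=grab('wrist','w14.png');print(state()['position'])
rim(w,.062,.074,(.581,-.1555));rim(w,.054,.074,(.581,-.1555))
```

```text
[ 0.58150776 -0.09772209  0.31005917]
rim 0.062 [ 0.5815 -0.156 ] 691 [ 22  64  56  47  67  51  82 121  56  49  59  17]
rim 0.054 [ 0.5814 -0.156 ] 422 [22 56 48 41 56 45 12  0 34 41 52 15]
```

Call:
{"fn": "carry_out", "kwargs": {"linear": [[0, 0, -0.05], [0, 0, -0.05], [0, 0, -0.03], [0, 0, -0.016], [0, 0, 0], [0, 0, 0], [0, 0, 0], [0, 0, 0]], "angular": [[0, 0, 0], [0, 0, 0], [0, 0, 0], [0, 0, 0], [0, 0, 0], [0, 0, 0], [0, 0, 0], [0, 0, 0]], "hand": [0.5, 0.5, 0.5, 0.5, 0.5, 0.3, 0, 0]}}

```text
clock: 31.8
position: [0.5815, -0.0979, 0.2391]
ee_rot: [0.0, 1.0, 0.004, 0.002]
contact_force: [-1.9, 1.5, 8.1]
width: 0.0073
gripper_force: 31.2
```

Call:
{"fn": "carry_out", "kwargs": {"linear": [[0, 0, 0], [0, 0, 0], [0, 0, 0], [0, 0, 0]], "angular": [[0, 0, 0], [0, 0, 0], [0, 0, 0], [0, 0, 0]], "hand": [0, 0, 0, 0], "force": 60}}

```text
clock: 32.13
position: [0.5814, -0.0979, 0.2392]
ee_rot: [0.0, 1.0, 0.004, 0.002]
contact_force: [-0.8, 1.4, 6.4]
width: 0.0059
gripper_force: 58.4
```

Call:
{"fn": "carry_out", "kwargs": {"linear": [[0, 0, 0.01], [0, 0, 0.04], [0, 0, 0.06], [0, 0, 0.07], [0, 0.02, 0.08], [0, 0.04, 0.08], [0, 0.06, 0], [0, 0.07, 0]], "angular": [[0, 0, 0], [0, 0, 0], [0, 0, 0], [0, 0, 0], [0, 0, 0], [0, 0, 0], [0, 0, 0], [0, 0, 0]], "hand": [0, 0, 0, 0, 0, 0, 0, 0]}}

```text
clock: 32.8
position: [0.5812, -0.0046, 0.4083]
ee_rot: [0.001, 1.0, 0.003, 0.004]
contact_force: [-0.0, -0.1, -2.1]
width: 0.006
gripper_force: 58.3
```

Call:
{"fn": "carry_out", "kwargs": {"linear": [[0, 0.07, 0], [0, 0.07, 0], [0, 0.07, 0], [0, 0.07, 0], [0, 0.07, 0], [0, 0.07, 0], [-0.009, 0.07, 0], [-0.009, 0.06, 0]], "angular": [[0, 0, 0], [0, 0, 0], [0, 0, 0], [0, 0, 0], [0, 0, 0], [0, 0, 0], [0, 0, 0], [0, 0, 0]], "hand": [0, 0, 0, 0, 0, 0, 0, 0]}}

```text
clock: 33.47
position: [0.5712, 0.273, 0.4046]
ee_rot: [-0.0, 1.0, 0.004, -0.0]
contact_force: [0.4, -1.1, -1.0]
width: 0.006
gripper_force: 58.3
```

Call:
{"fn": "carry_out", "kwargs": {"linear": [[0, 0.06, 0], [0, 0.04, 0], [0, 0.035, 0], [0, 0, 0], [0, 0, 0], [0, 0, 0]], "angular": [[0, 0, 0], [0, 0, 0], [0, 0, 0], [0, 0, 0], [0, 0, 0], [0, 0, 0]], "hand": [0, 0, 0, 0, 0, 0]}}

```text
clock: 33.97
position: [0.5718, 0.3375, 0.4045]
ee_rot: [0.001, 1.0, 0.004, -0.0]
contact_force: [0.2, -0.3, -1.4]
width: 0.006
gripper_force: 58.4
```

Run:
```python
from h import *
s=state();print(s['position'],s['contact_force'],s['width'])
w=grab('wrist','w15.png');z=s['position'][2]-.163
rim(w,.062,z,(s['position'][0],s['position'][1]-.058))
t=grab('top');rim(t,.062,z,(s['position'][0],s['position'][1]-.058));rim(t,.074,.141,(.5727,.2827))
sd=grab('side');rim(sd,.074,.141,(.5727,.2827));rim(sd,.062,z,(s['position'][0],s['position'][1]-.058))
```

```text
[0.57180416 0.33753766 0.40448002] [ 0.21267373 -0.33893569 -1.41763231] 0.006020094961196599
rim 0.062 [0.5729 0.281 ] 902 [  0  44  92  40 107  90 158 149  89 102  31   0]
rim 0.062 [0.5718 0.279 ] 132 [15 20 13  5 18 15 16 12  2  2  3 11]
rim 0.074 [0.5745 0.281 ] 95 [17 10 12 10  5  9  0  8  7  2  6  9]
rim 0.074 [0.5737 0.2829] 160 [16 13 12  4  9  4 11 14 19 17 19 22]
rim 0.062 [0.5723 0.2809] 116 [14 12 17 14  7  0  0  5  0 11 16 20]
```

Call:
{"fn": "carry_out", "kwargs": {"linear": [[0, 0.005, -0.03], [0, 0, -0.03], [0, 0, -0.03], [0, 0, -0.03], [0, 0, -0.02], [0, 0, -0.01], [0, 0, 0], [0, 0, 0]], "angular": [[0, 0, 0], [0, 0, 0], [0, 0, 0], [0, 0, 0], [0, 0, 0], [0, 0, 0], [0, 0, 0], [0, 0, 0]], "hand": [0, 0, 0, 0, 0, 0, 0, 0]}}

```text
clock: 34.78
position: [0.5721, 0.3406, 0.33]
ee_rot: [-0.0, 1.0, 0.004, 0.0]
contact_force: [-0.6, -0.6, -0.8]
width: 0.0058
gripper_force: 58.4
```

Call:
{"fn": "carry_out", "kwargs": {"linear": [[0, 0, -0.005], [0, 0, -0.004], [0, 0, -0.003], [0, 0, 0], [0, 0, 0]], "angular": [[0, 0, 0], [0, 0, 0], [0, 0, 0], [0, 0, 0], [0, 0, 0]], "hand": [0, 0, 0, 0, 0]}}

```text
clock: 35.2
position: [0.5718, 0.3409, 0.3238]
ee_rot: [-0.0, 1.0, 0.004, 0.0]
contact_force: [0.1, 0.5, -0.6]
width: 0.0056
gripper_force: 58.3
```

Call:
{"fn": "carry_out", "kwargs": {"linear": [[0, 0, -0.004], [0, 0, -0.003], [0, 0, 0], [0, 0, 0]], "angular": [[0, 0, 0], [0, 0, 0], [0, 0, 0], [0, 0, 0]], "hand": [0, 0, 0, 0]}}

```text
clock: 35.53
position: [0.5718, 0.3409, 0.3204]
ee_rot: [-0.0, 1.0, 0.004, 0.0]
contact_force: [-0.6, 0.6, 1.6]
width: 0.0058
gripper_force: 58.6
```

Call:
{"fn": "carry_out", "kwargs": {"linear": [[0, 0, 0], [0, 0, 0], [0, 0, 0], [0, 0, 0], [0, 0, 0], [0, 0, 0.01], [0, 0, 0.04], [0, 0, 0.06]], "angular": [[0, 0, 0], [0, 0, 0], [0, 0, 0], [0, 0, 0], [0, 0, 0], [0, 0, 0], [0, 0, 0], [0, 0, 0]], "hand": [0.15, 0.3, 0.4, 0.5, 0.5, 0.5, 0.5, 0.5]}}

```text
clock: 36.2
position: [0.5711, 0.3405, 0.3726]
ee_rot: [0.002, 1.0, 0.004, -0.003]
contact_force: [0.8, 0.8, 0.2]
width: 0.0428
gripper_force: 0.0
```

Call:
{"fn": "carry_out", "kwargs": {"linear": [[-0.04, -0.04, 0.06], [-0.04, -0.04, 0.06], [0, -0.02, 0.01], [0, 0, 0], [0, 0, 0], [0, 0, 0]], "angular": [[0, 0, 0], [0, 0, 0], [0, 0, 0], [0, 0, 0], [0, 0, 0], [0, 0, 0]], "hand": [0.5, 0.5, 0.5, 0.5, 0.5, 0.5]}}

```text
clock: 36.7
position: [0.532, 0.2911, 0.4386]
ee_rot: [0.0, 1.0, 0.004, -0.001]
contact_force: [0.4, -0.0, -0.4]
width: 0.0427
gripper_force: 0.0
```

Run:
```python
from h import *
w=grab('wrist','w16.png');print(state()['position'])
for z in(.150,.156,.162):
  rim(w,.062,z,(.572,.282));rim(w,.054,z,(.572,.282))
rim(w,.074,.138,(.572,.282))
t=grab('top');rim(t,.062,.155,(.572,.282));rim(t,.050,.086,(.5845,-.309));sd=grab('side');rim(sd,.062,.155,(.572,.282))
```

```text
[0.53207597 0.29125115 0.43815007]
rim 0.062 [0.5744 0.283 ] 425 [ 0  0  0  6 80 84 88 99 60  0  8  0]
rim 0.054 [0.5718 0.2824] 498 [34 47 39 37 51 43 39 52 39 37 47 33]
rim 0.062 [0.5733 0.2829] 433 [  0   0   0   1  81  88  91 100  58   0  14   0]
rim 0.054 [0.5723 0.2826] 504 [35 48 39 36 52 43 39 52 40 39 47 34]
rim 0.062 [0.5716 0.2829] 422 [  1   0   0   0  79  89  89 100  54   0   6   4]
rim 0.054 [0.5729 0.283 ] 498 [34 48 40 37 51 43 40 51 41 38 41 34]
rim 0.074 [0.5633 0.2849] 412 [ 0 15 44  0 77 93 86 13 40 20 24  0]
rim 0.062 [0.5656 0.2812] 103 [ 8 17 14  9  7  4 11  2  6  4 12  9]
rim 0.05 [ 0.5848 -0.31  ] 132 [10 13  9 11 13 11  9 13  9  9 14 11]
rim 0.062 [0.5742 0.2818] 130 [14  4  8 10  6 16  2  7 15 14 15 19]
```

Call:
{"fn": "carry_out", "kwargs": {"linear": [[0.02, -0.05, 0], [0.02, -0.07, 0], [0.02, -0.08, 0], [0.02, -0.08, 0], [0.02, -0.08, 0], [0.006, -0.08, 0], [0, -0.08, 0], [0, -0.08, 0]], "angular": [[0, 0, 0], [0, 0, 0], [0, 0, 0], [0, 0, 0], [0, 0, 0], [0, 0, 0], [0, 0, 0], [0, 0, 0]], "hand": [0.5, 0.5, 0.5, 0.5, 0.5, 0.5, 0.5, 0.5], "force": 40}}

```text
clock: 37.52
position: [0.5853, -0.0108, 0.4386]
ee_rot: [-0.0, 1.0, 0.004, -0.001]
contact_force: [1.5, -0.1, 0.1]
width: 0.0427
gripper_force: 0.0
```

Call:
{"fn": "carry_out", "kwargs": {"linear": [[0, -0.08, 0], [0, -0.08, 0], [0, -0.08, 0], [0, -0.08, -0.02], [0, -0.08, -0.06], [0, -0.07, -0.07], [0, -0.04, -0.07], [0, 0, 0]], "angular": [[0, 0, 0], [0, 0, 0], [0, 0, 0], [0, 0, 0], [0, 0, 0], [0, 0, 0], [0, 0, 0], [0, 0, 0]], "hand": [0.5, 0.5, 0.5, 0.5, 0.5, 0.5, 0.5, 0.5]}}

```text
clock: 38.18
position: [0.583, -0.2551, 0.3317]
ee_rot: [-0.002, 1.0, 0.002, -0.006]
contact_force: [-0.8, 0.2, -1.5]
width: 0.0428
gripper_force: 0.0
```

Call:
{"fn": "carry_out", "kwargs": {"linear": [[0, 0, 0], [0, 0, 0], [0, 0, 0]], "angular": [[0, 0, 0], [0, 0, 0], [0, 0, 0]], "hand": [0.5, 0.5, 0.5]}}

```text
clock: 38.43
position: [0.5857, -0.2511, 0.3421]
ee_rot: [0.0, 1.0, 0.005, 0.001]
contact_force: [0.4, -0.6, -0.2]
width: 0.0428
gripper_force: 0.0
```

Run:
```python
from h import *
w=grab('wrist','w17.png');print(state()['position'])
rim(w,.050,.086,(.585,-.311));rim(w,.042,.086,(.585,-.311))
t=grab('top');rim(t,.054,.155,(.572,.282));rim(t,.062,.155,(.572,.282));rim(t,.074,.138,(.572,.282))
pots('CDE',img=t)
```

```text
[ 0.58558817 -0.25092806  0.34253514]
rim 0.05 [ 0.5852 -0.3112] 506 [31 47 40 35 46 44 65 49 55 38 43 13]
rim 0.042 [ 0.5851 -0.311 ] 322 [27 38 32 29 40 32 12  0 31 33 33 15]
rim 0.054 [0.5662 0.2787] 79 [11 15  9  5 11  2  0  3  0  7  8  8]
rim 0.062 [0.5656 0.2806] 117 [ 5 17 14  9  7  4 12 15  5  8 10 11]
rim 0.074 [0.5741 0.2846] 169 [16 20 15  9  8 17 13  5 17 15 18 16]
top C [0.3676 0.4608] 0.0019 px [103. 244.] ext [0.093 0.106]
top E [ 0.4164 -0.142 ] 0.0009 px [336. 227.] ext [0.054 0.054]
top E [ 0.5731 -0.2767] 0.0027 px [384. 166.] ext [0.057 0.046]
top E [ 0.781 -0.085] 0.0015 px [312.  91.] ext [0.062 0.059]
```

Call:
{"fn": "carry_out", "kwargs": {"linear": [[0, -0.028, 0], [0, 0, -0.05], [0, 0, -0.06], [0, 0, -0.05], [0, 0, -0.03], [0, 0, 0], [0, 0, 0], [0, 0, 0]], "angular": [[0, 0, 0], [0, 0, 0], [0, 0, 0], [0, 0, 0], [0, 0, 0], [0, 0, 0], [0, 0, 0], [0, 0, 0]], "hand": [0.5, 0.5, 0.5, 0.5, 0.5, 0.5, 0.3, 0]}}

```text
clock: 39.2
position: [0.5855, -0.2666, 0.2473]
ee_rot: [0.001, 1.0, 0.004, 0.001]
contact_force: [-0.5, -0.9, 0.2]
width: 0.0198
gripper_force: 0.0
```

Call:
{"fn": "carry_out", "kwargs": {"linear": [[0, 0, 0], [0, 0, 0], [0, 0, 0], [0, 0, 0], [0, 0, 0]], "angular": [[0, 0, 0], [0, 0, 0], [0, 0, 0], [0, 0, 0], [0, 0, 0]], "hand": [0, 0, 0, 0, 0], "force": 60}}

```text
clock: 39.62
position: [0.5854, -0.2664, 0.2477]
ee_rot: [0.001, 1.0, 0.004, 0.002]
contact_force: [-0.9, 0.2, 6.4]
width: 0.0061
gripper_force: 57.8
```

Call:
{"fn": "carry_out", "kwargs": {"linear": [[0, 0, 0.01], [0, 0, 0.04], [0, 0, 0.07], [0, 0, 0.08], [0, 0.02, 0.08], [0, 0.04, 0.08], [0, 0.06, 0], [0, 0.07, 0]], "angular": [[0, 0, 0], [0, 0, 0], [0, 0, 0], [0, 0, 0], [0, 0, 0], [0, 0, 0], [0, 0, 0], [0, 0, 0]], "hand": [0, 0, 0, 0, 0, 0, 0, 0]}}

```text
clock: 40.28
position: [0.5849, -0.1727, 0.4263]
ee_rot: [0.002, 1.0, 0.003, 0.003]
contact_force: [0.3, 0.4, -2.0]
width: 0.0065
gripper_force: 57.5
```

Call:
{"fn": "carry_out", "kwargs": {"linear": [[0, 0.08, 0], [0, 0.08, 0], [0, 0.08, 0], [0, 0.08, 0], [0, 0.08, 0], [0, 0.08, 0], [-0.013, 0.08, 0], [-0.013, 0.08, 0]], "angular": [[0, 0, 0], [0, 0, 0], [0, 0, 0], [0, 0, 0], [0, 0, 0], [0, 0, 0], [0, 0, 0], [0, 0, 0]], "hand": [0, 0, 0, 0, 0, 0, 0, 0]}}

```text
clock: 40.95
position: [0.5711, 0.1496, 0.4228]
ee_rot: [-0.0, 1.0, 0.004, -0.0]
contact_force: [-0.1, 0.0, -1.2]
width: 0.0062
gripper_force: 57.5
```

Call:
{"fn": "carry_out", "kwargs": {"linear": [[0, 0.08, 0], [0, 0.08, 0], [0, 0.07, 0], [0, 0.06, 0], [0, 0.05, 0], [0, 0.018, 0], [0, 0, 0], [0, 0, 0]], "angular": [[0, 0, 0], [0, 0, 0], [0, 0, 0], [0, 0, 0], [0, 0, 0], [0, 0, 0], [0, 0, 0], [0, 0, 0]], "hand": [0, 0, 0, 0, 0, 0, 0, 0]}}

```text
clock: 41.62
position: [0.5715, 0.3264, 0.4225]
ee_rot: [0.001, 1.0, 0.004, -0.0]
contact_force: [0.4, -0.9, -1.3]
width: 0.0067
gripper_force: 57.6
```

Run:
```python
from h import *
s=state();print(s['position'],s['contact_force'],s['width'])
w=grab('wrist','w18.png');z=s['position'][2]-.163;x=(s['position'][0],s['position'][1]-.046)
rim(w,.050,z,x);rim(w,.042,z,x)
sd=grab('side');rim(sd,.050,z,x);rim(sd,.062,.155,(.572,.282))
```

```text
[0.57152815 0.32639154 0.42250241] [ 0.3715862  -0.8797405  -1.31786516] 0.006712634655586807
rim 0.05 [0.5771 0.284 ] 591 [58 32 22 23 81 43 87 63 62 58 58  4]
rim 0.042 [0.5811 0.2808] 416 [11 11 16 19 36 88 71 71 29 53  0 11]
rim 0.05 [0.5741 0.2788] 90 [12 10 13 12  4  0  0  0  1  9 13 16]
rim 0.062 [0.5741 0.2818] 121 [14  5  3  5  9  6  5  9 17 14 15 19]
```

Call:
{"fn": "carry_out", "kwargs": {"linear": [[0, 0.006, -0.02], [0, 0, -0.03], [0, 0, -0.03], [0, 0, -0.03], [0, 0, -0.03], [0, 0, -0.02], [0, 0, 0], [0, 0, 0]], "angular": [[0, 0, 0], [0, 0, 0], [0, 0, 0], [0, 0, 0], [0, 0, 0], [0, 0, 0], [0, 0, 0], [0, 0, 0]], "hand": [0, 0, 0, 0, 0, 0, 0, 0]}}

```text
clock: 42.38
position: [0.5718, 0.329, 0.3423]
ee_rot: [0.0, 1.0, 0.003, -0.001]
contact_force: [0.5, 0.3, -0.9]
width: 0.0062
gripper_force: 57.6
```

Call:
{"fn": "carry_out", "kwargs": {"linear": [[0, 0, -0.006], [0, 0, -0.005], [0, 0, -0.004], [0, 0, 0], [0, 0, 0]], "angular": [[0, 0, 0], [0, 0, 0], [0, 0, 0], [0, 0, 0], [0, 0, 0]], "hand": [0, 0, 0, 0, 0]}}

```text
clock: 42.8
position: [0.5718, 0.3297, 0.3357]
ee_rot: [-0.0, 1.0, 0.004, 0.0]
contact_force: [-0.2, 0.5, -0.3]
width: 0.0064
gripper_force: 57.6
```

Call:
{"fn": "carry_out", "kwargs": {"linear": [[0, 0, -0.005], [0, 0, -0.003], [0, 0, 0], [0, 0, 0]], "angular": [[0, 0, 0], [0, 0, 0], [0, 0, 0], [0, 0, 0]], "hand": [0, 0, 0, 0]}}

```text
clock: 43.13
position: [0.5718, 0.3298, 0.3318]
ee_rot: [-0.0, 1.0, 0.004, 0.0]
contact_force: [-0.5, 0.7, 2.0]
width: 0.0065
gripper_force: 57.9
```

Run:
```python
from h import *
s=state();print(s['position'],s['contact_force'],s['moment'])
```

```text
[0.57184246 0.32982343 0.33181907] [-0.45438856  0.72197861  2.00449292] [ 0.1247973  -0.0009303  -0.01867174]
```

Call:
{"fn": "carry_out", "kwargs": {"linear": [[0, 0, 0], [0, 0, 0], [0, 0, 0], [0, 0, 0], [0, 0, 0], [0, 0, 0.01], [0, 0, 0.04], [0, 0, 0.06]], "angular": [[0, 0, 0], [0, 0, 0], [0, 0, 0], [0, 0, 0], [0, 0, 0], [0, 0, 0], [0, 0, 0], [0, 0, 0]], "hand": [0.15, 0.3, 0.4, 0.5, 0.5, 0.5, 0.5, 0.5]}}

```text
clock: 43.8
position: [0.5711, 0.3293, 0.384]
ee_rot: [0.001, 1.0, 0.004, -0.003]
contact_force: [0.1, -0.2, -0.0]
width: 0.0428
gripper_force: 0.0
```

Call:
{"fn": "carry_out", "kwargs": {"linear": [[-0.04, -0.04, 0.06], [-0.04, -0.04, 0.06], [0, -0.02, 0.01], [0, 0, 0], [0, 0, 0], [0, 0, 0]], "angular": [[0, 0, 0], [0, 0, 0], [0, 0, 0], [0, 0, 0], [0, 0, 0], [0, 0, 0]], "hand": [0.5, 0.5, 0.5, 0.5, 0.5, 0.5]}}

```text
clock: 44.3
position: [0.532, 0.2799, 0.4499]
ee_rot: [0.0, 1.0, 0.004, -0.001]
contact_force: [0.5, 0.2, 0.1]
width: 0.0428
gripper_force: 0.0
```

Run:
```python
from h import *
w=grab('wrist','w19.png');print(state()['position'])
rim(w,.042,.170,(.572,.282));rim(w,.050,.170,(.572,.282))
rim(w,.062,.153,(.572,.282));rim(w,.074,.136,(.572,.282))
sd=grab('side');rim(sd,.050,.170,(.572,.282));rim(sd,.042,.170,(.572,.282))
pots('DE')
```

```text
[0.53208709 0.28011931 0.44946029]
rim 0.042 [0.5723 0.2835] 401 [29 38 32 30 40 33 32 40 32 31 36 28]
rim 0.05 [0.5817 0.2801] 336 [38 13 44  2 36 47 28  5 47 17 40 19]
rim 0.062 [0.5677 0.2912] 463 [ 5  0 53 74 98 24 34 34 37 28 32 44]
rim 0.074 [0.563  0.2841] 416 [ 0 12 30  8 74 87 92 21 37 23 23  9]
rim 0.05 [0.5748 0.2825] 112 [11  4  2 10 11 13  2  9 12 11 13 14]
rim 0.042 [0.5742 0.2827] 104 [ 7  9 10  9  9 11  9  9 11  8  8  4]
top E [ 0.4164 -0.1421] 0.0009 px [336. 227.] ext [0.054 0.054]
top D [0.4234 0.0233] 0.0008 px [271. 224.] ext [0.076 0.076]
top E [0.5855 0.0198] 0.0029 px [274. 162.] ext [0.048 0.047]
top E [ 0.781  -0.0852] 0.0016 px [312.  91.] ext [0.062 0.059]
top E [0.8875 0.2267] 0.0024 px [198.  55.] ext [0.049 0.06 ]
top E [0.8875 0.3105] 0.0025 px [167.  55.] ext [0.055 0.06 ]
top E [0.8878 0.3944] 0.0024 px [136.  54.] ext [0.055 0.062]
```

Call:
{"fn": "carry_out", "kwargs": {"linear": [[-0.02, -0.05, 0], [-0.04, -0.07, 0], [-0.04, -0.07, 0], [-0.04, -0.07, 0], [-0.04, -0.07, -0.05], [-0.03, -0.06, -0.07], [-0.007, -0.053, -0.07], [0, 0, -0.029]], "angular": [[0, 0, 0], [0, 0, 0], [0, 0, 0], [0, 0, 0], [0, 0, 0], [0, 0, 0], [0, 0, 0], [0, 0, 0]], "hand": [0.5, 0.5, 0.5, 0.5, 0.5, 0.5, 0.5, 0.5], "force": 40}}

```text
clock: 45.12
position: [0.4253, 0.0653, 0.3478]
ee_rot: [0.001, 1.0, 0.003, -0.004]
contact_force: [0.1, 0.2, 0.1]
width: 0.0427
gripper_force: 0.0
```

Call:
{"fn": "carry_out", "kwargs": {"linear": [[0, 0, 0], [0, 0, 0], [0, 0, 0]], "angular": [[0, 0, 0], [0, 0, 0], [0, 0, 0]], "hand": [0.5, 0.5, 0.5]}}

```text
clock: 45.37
position: [0.4291, 0.0686, 0.3524]
ee_rot: [-0.0, 1.0, 0.004, 0.001]
contact_force: [0.2, 0.3, 0.4]
width: 0.0428
gripper_force: 0.0
```

Run:
```python
from h import *
w=grab('wrist','w20.png');print(state()['position'])
rim(w,.039,.098,(.4234,.022));rim(w,.031,.098,(.4234,.022))
```

```text
[0.4291509  0.06867019 0.35279423]
rim 0.039 [0.4233 0.0218] 383 [18 34 30 26 37 44 30 39 43 28 36 18]
rim 0.031 [0.4231 0.0219] 263 [17 28 24 22 29 25 15 11 25 24 28 15]
```

Call:
{"fn": "carry_out", "kwargs": {"linear": [[-0.012, -0.024, 0], [0, 0, -0.05], [0, 0, -0.06], [0, 0, -0.05], [0, 0, -0.025], [0, 0, 0], [0, 0, 0], [0, 0, 0]], "angular": [[0, 0, 0], [0, 0, 0], [0, 0, 0], [0, 0, 0], [0, 0, 0], [0, 0, 0], [0, 0, 0], [0, 0, 0]], "hand": [0.5, 0.5, 0.5, 0.5, 0.5, 0.5, 0.3, 0]}}

```text
clock: 46.08
position: [0.4232, 0.0564, 0.2606]
ee_rot: [0.0, 1.0, 0.004, 0.002]
contact_force: [0.0, 0.7, 0.7]
width: 0.0193
gripper_force: 0.0
```

Call:
{"fn": "carry_out", "kwargs": {"linear": [[0, 0, 0], [0, 0, 0], [0, 0, 0], [0, 0, 0], [0, 0, 0]], "angular": [[0, 0, 0], [0, 0, 0], [0, 0, 0], [0, 0, 0], [0, 0, 0]], "hand": [0, 0, 0, 0, 0], "force": 60}}

```text
clock: 46.5
position: [0.4227, 0.0562, 0.2608]
ee_rot: [-0.0, 1.0, 0.004, 0.002]
contact_force: [-1.1, 1.0, 6.7]
width: 0.0066
gripper_force: 56.9
```

Call:
{"fn": "carry_out", "kwargs": {"linear": [[0, 0, 0.01], [0, 0, 0.04], [0, 0, 0.07], [0, 0, 0.08], [0, 0, 0.08], [0.02, 0.04, 0.08], [0.04, 0.06, 0.02], [0.04, 0.06, 0]], "angular": [[0, 0, 0], [0, 0, 0], [0, 0, 0], [0, 0, 0], [0, 0, 0], [0, 0, 0], [0, 0, 0], [0, 0, 0]], "hand": [0, 0, 0, 0, 0, 0, 0, 0]}}

```text
clock: 47.17
position: [0.4716, 0.1347, 0.451]
ee_rot: [-0.0, 1.0, 0.003, 0.005]
contact_force: [1.6, -0.3, -1.0]
width: 0.0063
gripper_force: 56.8
```

Call:
{"fn": "carry_out", "kwargs": {"linear": [[0.04, 0.06, 0], [0.04, 0.06, 0], [0.04, 0.06, 0], [0.04, 0.06, 0], [0.03, 0.06, 0], [0.008, 0.05, 0], [0, 0.01, 0], [0, 0, 0]], "angular": [[0, 0, 0], [0, 0, 0], [0, 0, 0], [0, 0, 0], [0, 0, 0], [0, 0, 0], [0, 0, 0], [0, 0, 0]], "hand": [0, 0, 0, 0, 0, 0, 0, 0]}}

```text
clock: 47.83
position: [0.57, 0.3158, 0.445]
ee_rot: [0.0, 1.0, 0.005, -0.001]
contact_force: [-0.4, -0.8, -0.2]
width: 0.0067
gripper_force: 56.9
```

Call:
{"fn": "carry_out", "kwargs": {"linear": [[0, 0, 0], [0, 0, 0]], "angular": [[0, 0, 0], [0, 0, 0]], "hand": [0, 0]}}

```text
clock: 48.0
position: [0.5696, 0.3131, 0.4459]
ee_rot: [0.001, 1.0, 0.004, -0.0]
contact_force: [-0.5, -0.4, -0.1]
width: 0.0066
gripper_force: 56.9
```

Run:
```python
from h import *
s=state();print(s['position'],s['contact_force'],s['width'])
z=s['position'][2]-.163;x=(s['position'][0],s['position'][1]-.035)
w=grab('wrist','w21.png');rim(w,.039,z,x);rim(w,.031,z,x)
sd=grab('side');rim(sd,.039,z,x);rim(sd,.031,z,x);rim(sd,.042,.168,(.574,.283));rim(sd,.050,.168,(.574,.283))
```

```text
[0.56962541 0.31314153 0.44591962] [-0.4672237  -0.41629711 -0.08029485] 0.0066462285498173485
rim 0.039 [0.5703 0.2781] 591 [26 14 48 43 68 83 50 65 86 67 41  0]
rim 0.031 [0.5699 0.2779] 302 [ 8 11 37 33 47 46 27 15 54 24  0  0]
rim 0.039 [0.5712 0.2782] 66 [ 9  7 11  8  2  0  0  0  1  6  9 13]
rim 0.031 [0.5624 0.2767] 41 [6 5 3 4 0 0 0 2 5 4 4 8]
rim 0.042 [0.5764 0.2809] 82 [10  9  3  0  0  2 11  7 11  9  9 11]
rim 0.05 [0.5758 0.2816] 84 [11  3  2  0  0  5  2  8 13 11 13 16]
```

Call:
{"fn": "carry_out", "kwargs": {"linear": [[0.005, 0.011, 0], [0, 0, -0.03], [0, 0, -0.04], [0, 0, -0.04], [0, 0, -0.03], [0, 0, -0.03], [0, 0, -0.01], [0, 0, 0]], "angular": [[0, 0, 0], [0, 0, 0], [0, 0, 0], [0, 0, 0], [0, 0, 0], [0, 0, 0], [0, 0, 0], [0, 0, 0]], "hand": [0, 0, 0, 0, 0, 0, 0, 0]}}

```text
clock: 48.77
position: [0.5723, 0.3193, 0.3542]
ee_rot: [0.001, 1.0, 0.004, -0.001]
contact_force: [0.5, 0.1, -0.2]
width: 0.0066
gripper_force: 56.8
```

Call:
{"fn": "carry_out", "kwargs": {"linear": [[0, 0, -0.006], [0, 0, -0.004], [0, 0, -0.003], [0, 0, 0], [0, 0, 0]], "angular": [[0, 0, 0], [0, 0, 0], [0, 0, 0], [0, 0, 0], [0, 0, 0]], "hand": [0, 0, 0, 0, 0]}}

```text
clock: 49.18
position: [0.5728, 0.3199, 0.3501]
ee_rot: [-0.0, 1.0, 0.004, 0.001]
contact_force: [-0.1, 0.8, 0.7]
width: 0.0064
gripper_force: 57.1
```

Call:
{"fn": "carry_out", "kwargs": {"linear": [[0, 0, -0.004], [0, 0, -0.002], [0, 0, 0], [0, 0, 0]], "angular": [[0, 0, 0], [0, 0, 0], [0, 0, 0], [0, 0, 0]], "hand": [0, 0, 0, 0]}}

```text
clock: 49.52
position: [0.5729, 0.3199, 0.3467]
ee_rot: [-0.0, 1.0, 0.004, 0.001]
contact_force: [1.3, 0.2, 3.8]
width: 0.0066
gripper_force: 57.4
```

Call:
{"fn": "carry_out", "kwargs": {"linear": [[0, 0, 0], [0, 0, 0], [0, 0, 0], [0, 0, 0], [0, 0, 0], [0, 0, 0.01], [0, 0, 0.04], [0, 0, 0.06]], "angular": [[0, 0, 0], [0, 0, 0], [0, 0, 0], [0, 0, 0], [0, 0, 0], [0, 0, 0], [0, 0, 0], [0, 0, 0]], "hand": [0.15, 0.3, 0.4, 0.5, 0.5, 0.5, 0.5, 0.5]}}

```text
clock: 50.18
position: [0.5719, 0.3194, 0.3986]
ee_rot: [0.001, 1.0, 0.004, -0.003]
contact_force: [-0.1, 0.4, -0.4]
width: 0.0426
gripper_force: 0.0
```

Call:
{"fn": "carry_out", "kwargs": {"linear": [[-0.04, -0.04, 0.06], [-0.04, -0.04, 0.06], [0, -0.01, 0.01], [0, 0, 0], [0, 0, 0], [0, 0, 0]], "angular": [[0, 0, 0], [0, 0, 0], [0, 0, 0], [0, 0, 0], [0, 0, 0], [0, 0, 0]], "hand": [0.5, 0.5, 0.5, 0.5, 0.5, 0.5]}}

```text
clock: 50.68
position: [0.5328, 0.275, 0.4645]
ee_rot: [0.0, 1.0, 0.004, -0.001]
contact_force: [0.5, 0.1, -0.7]
width: 0.0425
gripper_force: 0.0
```

Run:
```python
from h import *
w=grab('wrist','w22.png');print(state()['position'])
rim(w,.031,.185,(.572,.283));rim(w,.039,.185,(.572,.283));rim(w,.042,.168,(.572,.283));rim(w,.050,.168,(.572,.283))
sd=grab('side','s22.png');rim(sd,.039,.185,(.574,.282));rim(sd,.031,.185,(.574,.282))
pots('E')
```

```text
[0.53293618 0.27514032 0.46405946]
rim 0.031 [0.5734 0.2848] 298 [23 29 22 21 30 24 24 30 22 24 29 20]
rim 0.039 [0.5822 0.2787] 317 [14 36 13 22 56 58 26 28 15 28  8 13]
rim 0.042 [0.5811 0.2791] 324 [14 35 11 22 65 62 29 18 18 24 14 12]
rim 0.05 [0.574  0.2824] 505 [12 41 61 65 89 72 67 63 24  0  0 11]
rim 0.039 [0.5766 0.2824] 89 [ 8  3  3  8  9 11  7  1  9  9 10 11]
rim 0.031 [0.5764 0.283 ] 89 [8 6 8 7 7 9 7 6 7 7 8 9]
top E [ 0.4164 -0.1421] 0.0009 px [336. 227.] ext [0.054 0.054]
top E [ 0.781  -0.0851] 0.0016 px [312.  91.] ext [0.059 0.059]
top E [0.8873 0.2266] 0.0025 px [198.  56.] ext [0.049 0.06 ]
top E [0.8864 0.3092] 0.0023 px [169.  55.] ext [0.055 0.063]
```

Call:
{"fn": "carry_out", "kwargs": {"linear": [[-0.02, -0.05, 0], [-0.03, -0.07, 0], [-0.03, -0.08, 0], [-0.03, -0.08, 0], [-0.03, -0.08, 0], [-0.03, -0.08, 0], [-0.03, -0.08, 0], [-0.03, -0.08, -0.02]], "angular": [[0, 0, 0], [0, 0, 0], [0, 0, 0], [0, 0, 0], [0, 0, 0], [0, 0, 0], [0, 0, 0], [0, 0, 0]], "hand": [0.5, 0.5, 0.5, 0.5, 0.5, 0.5, 0.5, 0.5], "force": 40}}

```text
clock: 51.5
position: [0.4199, -0.0198, 0.4571]
ee_rot: [0.0, 1.0, 0.004, 0.001]
contact_force: [0.6, 0.2, -0.5]
width: 0.0426
gripper_force: 0.0
```

Call:
{"fn": "carry_out", "kwargs": {"linear": [[-0.005, -0.08, -0.06], [0, -0.07, -0.06], [0, -0.039, -0.05], [0, 0, -0.018], [0, 0, 0], [0, 0, 0], [0, 0, 0]], "angular": [[0, 0, 0], [0, 0, 0], [0, 0, 0], [0, 0, 0], [0, 0, 0], [0, 0, 0], [0, 0, 0]], "hand": [0.5, 0.5, 0.5, 0.5, 0.5, 0.5, 0.5]}}

```text
clock: 52.08
position: [0.4188, -0.102, 0.3713]
ee_rot: [0.0, 1.0, 0.005, 0.001]
contact_force: [-0.4, -0.3, 0.3]
width: 0.0428
gripper_force: 0.0
```

Run:
```python
from h import *
w=grab('wrist','w23.png');print(state()['position'])
rim(w,.028,.110,(.4164,-.143));rim(w,.020,.110,(.4164,-.143))
```

```text
[ 0.41878813 -0.10191261  0.37164768]
rim 0.028 [ 0.4168 -0.1441] 294 [16 26 21 20 25 32 22 26 37 23 25 21]
rim 0.02 [ 0.4166 -0.1441] 190 [14 18 15 14 18 14 15 19 20 13 17 13]
```

Call:
{"fn": "carry_out", "kwargs": {"linear": [[-0.004, -0.036, 0], [0, 0, -0.05], [0, 0, -0.06], [0, 0, -0.05], [0, 0, -0.03], [0, 0, -0.009], [0, 0, 0], [0, 0, 0]], "angular": [[0, 0, 0], [0, 0, 0], [0, 0, 0], [0, 0, 0], [0, 0, 0], [0, 0, 0], [0, 0, 0], [0, 0, 0]], "hand": [0.5, 0.5, 0.5, 0.5, 0.5, 0.5, 0.5, 0.3]}}

```text
clock: 52.8
position: [0.417, -0.1205, 0.2722]
ee_rot: [0.001, 1.0, 0.004, 0.001]
contact_force: [0.5, -0.1, 0.5]
width: 0.0317
gripper_force: 0.0
```

Call:
{"fn": "carry_out", "kwargs": {"linear": [[0, 0, 0], [0, 0, 0], [0, 0, 0], [0, 0, 0], [0, 0, 0], [0, 0, 0]], "angular": [[0, 0, 0], [0, 0, 0], [0, 0, 0], [0, 0, 0], [0, 0, 0], [0, 0, 0]], "hand": [0, 0, 0, 0, 0, 0], "force": 60}}

```text
clock: 53.3
position: [0.4166, -0.1208, 0.2725]
ee_rot: [0.0, 1.0, 0.004, 0.001]
contact_force: [-0.0, 1.0, 6.9]
width: 0.0074
gripper_force: 62.7
```

Call:
{"fn": "carry_out", "kwargs": {"linear": [[0, 0, 0.01], [0, 0, 0.04], [0, 0, 0.07], [0, 0, 0.08], [0, 0, 0.08], [0, 0.02, 0.08], [0.02, 0.04, 0.05], [0.03, 0.06, 0]], "angular": [[0, 0, 0], [0, 0, 0], [0, 0, 0], [0, 0, 0], [0, 0, 0], [0, 0, 0], [0, 0, 0], [0, 0, 0]], "hand": [0, 0, 0, 0, 0, 0, 0, 0]}}

```text
clock: 53.97
position: [0.4415, -0.0617, 0.4831]
ee_rot: [0.003, 1.0, 0.002, 0.006]
contact_force: [1.0, -0.4, -0.7]
width: 0.0071
gripper_force: 62.7
```

Call:
{"fn": "carry_out", "kwargs": {"linear": [[0.03, 0.07, 0], [0.03, 0.07, 0], [0.03, 0.07, 0], [0.03, 0.07, 0], [0.03, 0.07, 0], [0.03, 0.07, 0], [0.03, 0.07, 0], [0.03, 0.07, 0]], "angular": [[0, 0, 0], [0, 0, 0], [0, 0, 0], [0, 0, 0], [0, 0, 0], [0, 0, 0], [0, 0, 0], [0, 0, 0]], "hand": [0, 0, 0, 0, 0, 0, 0, 0]}}

```text
clock: 54.63
position: [0.5612, 0.2211, 0.4765]
ee_rot: [0.0, 1.0, 0.004, 0.0]
contact_force: [0.5, 0.3, 0.5]
width: 0.0073
gripper_force: 62.7
```

Call:
{"fn": "carry_out", "kwargs": {"linear": [[0.023, 0.07, 0], [0, 0.06, 0], [0, 0.04, 0], [0, 0.008, 0], [0, 0, 0], [0, 0, 0]], "angular": [[0, 0, 0], [0, 0, 0], [0, 0, 0], [0, 0, 0], [0, 0, 0], [0, 0, 0]], "hand": [0, 0, 0, 0, 0, 0]}}

```text
clock: 55.13
position: [0.5724, 0.3077, 0.4761]
ee_rot: [0.001, 1.0, 0.004, 0.0]
contact_force: [-0.5, -0.5, -0.9]
width: 0.0073
gripper_force: 62.7
```

Run:
```python
from h import *
s=state();print(s['position'],s['contact_force'],s['width'])
z=s['position'][2]-.163;x=(s['position'][0],s['position'][1]-.024)
w=grab('wrist','w24.png');rim(w,.028,z,x);rim(w,.020,z,x)
sd=grab('side','s24.png');rim(sd,.028,z,x);rim(sd,.039,.182,(.576,.282))
```

```text
[0.5724276  0.30771996 0.47614473] [-0.45373769 -0.53486707 -0.85918499] 0.007309991667523801
rim 0.028 [0.5734 0.2841] 399 [ 6  0 32 31 52 45 33 49 61 47 43  0]
rim 0.02 [0.5821 0.2826] 291 [21 14 21 23 48 39 23 19 22 37 24  0]
rim 0.028 [0.5804 0.2909] 35 [4 5 6 3 0 0 1 1 5 2 5 3]
rim 0.039 [0.5781 0.2809] 71 [ 9  1  2  2  0  5  6  6 10  9 10 11]
```

Call:
{"fn": "carry_out", "kwargs": {"linear": [[0, 0.001, -0.02], [0, 0, -0.03], [0, 0, -0.04], [0, 0, -0.04], [0, 0, -0.03], [0, 0, -0.03], [0, 0, -0.02], [0, 0, -0.005]], "angular": [[0, 0, 0], [0, 0, 0], [0, 0, 0], [0, 0, 0], [0, 0, 0], [0, 0, 0], [0, 0, 0], [0, 0, 0]], "hand": [0, 0, 0, 0, 0, 0, 0, 0]}}

```text
clock: 55.9
position: [0.5721, 0.3076, 0.3663]
ee_rot: [0.001, 1.0, 0.003, -0.002]
contact_force: [-1.2, 0.7, 1.1]
width: 0.0077
gripper_force: 62.9
```

Call:
{"fn": "carry_out", "kwargs": {"linear": [[0, 0, -0.004], [0, 0, -0.004], [0, 0, 0], [0, 0, 0]], "angular": [[0, 0, 0], [0, 0, 0], [0, 0, 0], [0, 0, 0]], "hand": [0, 0, 0, 0]}}

```text
clock: 56.23
position: [0.5726, 0.3086, 0.3655]
ee_rot: [-0.0, 1.0, 0.004, 0.0]
contact_force: [-0.9, 0.0, 1.4]
width: 0.0073
gripper_force: 63.0
```

Call:
{"fn": "carry_out", "kwargs": {"linear": [[0, 0, -0.003], [0, 0, -0.002], [0, 0, 0], [0, 0, 0]], "angular": [[0, 0, 0], [0, 0, 0], [0, 0, 0], [0, 0, 0]], "hand": [0, 0, 0, 0]}}

```text
clock: 56.57
position: [0.5726, 0.3088, 0.3625]
ee_rot: [-0.0, 1.0, 0.004, 0.0]
contact_force: [-1.4, -1.3, 3.7]
width: 0.0075
gripper_force: 63.2
```

Call:
{"fn": "carry_out", "kwargs": {"linear": [[0, 0, 0], [0, 0, 0], [0, 0, 0], [0, 0, 0], [0, 0, 0], [0, 0, 0.01], [0, 0, 0.04], [0, 0, 0.06]], "angular": [[0, 0, 0], [0, 0, 0], [0, 0, 0], [0, 0, 0], [0, 0, 0], [0, 0, 0], [0, 0, 0], [0, 0, 0]], "hand": [0.15, 0.3, 0.4, 0.45, 0.45, 0.45, 0.45, 0.45]}}

```text
clock: 57.23
position: [0.5721, 0.3085, 0.4146]
ee_rot: [0.001, 1.0, 0.004, -0.003]
contact_force: [1.7, -0.1, 0.6]
width: 0.0383
gripper_force: 0.0
```

Call:
{"fn": "carry_out", "kwargs": {"linear": [[-0.04, -0.04, 0.06], [-0.04, -0.04, 0.06], [-0.04, -0.06, 0], [-0.04, -0.08, 0], [-0.04, -0.08, 0], [-0.04, -0.08, 0], [0, 0, 0], [0, 0, 0]], "angular": [[0, 0, 0], [0, 0, 0], [0, 0, 0], [0, 0, 0], [0, 0, 0], [0, 0, 0], [0, 0, 0], [0, 0, 0]], "hand": [0.5, 0.5, 0.5, 0.5, 0.5, 0.5, 0.5, 0.5]}}

```text
clock: 57.9
position: [0.4557, 0.1255, 0.478]
ee_rot: [-0.0, 1.0, 0.002, 0.001]
contact_force: [-0.1, 0.3, 0.2]
width: 0.0424
gripper_force: 0.0
```

Call:
{"fn": "carry_out", "kwargs": {"linear": [[-0.02, -0.07, 0], [0, -0.07, 0], [0, -0.07, 0], [0, -0.07, 0], [0, 0, 0], [0, 0, 0]], "angular": [[0, 0, 0], [0, 0, 0], [0, 0, 0], [0, 0, 0], [0, 0, 0], [0, 0, 0]], "hand": [0.5, 0.5, 0.5, 0.5, 0.5, 0.5]}}

```text
clock: 58.4
position: [0.4478, -0.0138, 0.4771]
ee_rot: [-0.0, 1.0, 0.003, 0.0]
contact_force: [0.3, -0.1, -0.3]
width: 0.0425
gripper_force: 0.0
```

Run:
```python
from h import *
a,_=grab('top');b,ps=grab('side','s25.png')
cv2.imwrite('pics/fin.png',np.hstack([cv2.resize(a[120:280,100:230],(390,480)),cv2.resize(b[140:300,140:275],(405,480))])[:,:,::-1])
print(state()['position'],state()['contact_force'])
for r,z,x in((.02,.195,(.574,.284)),(.028,.195,(.574,.284)),(.039,.178,(.574,.284))): rim((b,ps),r,z,x)
```

```text
[ 0.44744823 -0.0122329   0.47697756] [ 0.0147644  -1.00068287 -0.24050554]
rim 0.02 [0.5786 0.2772] 57 [4 5 5 4 4 6 4 3 6 5 5 6]
rim 0.028 [0.5804 0.2861] 42 [3 4 5 7 3 8 3 1 4 0 0 4]
rim 0.039 [0.5799 0.2792] 69 [ 9  1  3  1  1  8  5  1 10  9 10 11]
```

View pics/fin.png

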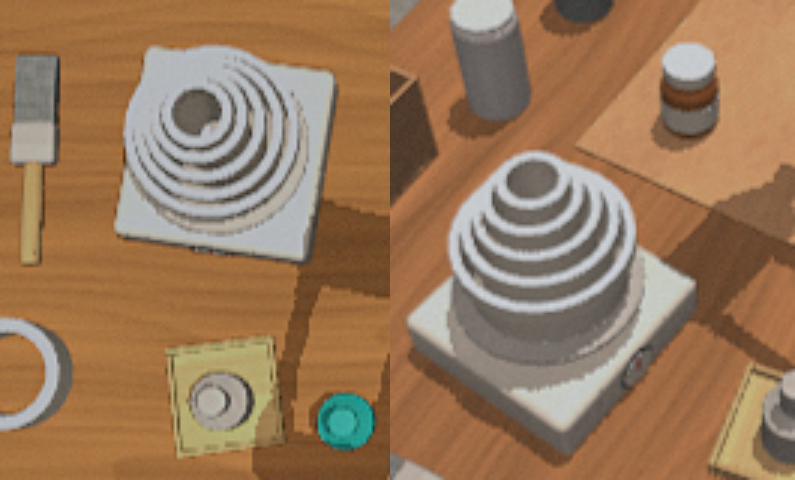

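The last picture shows five concentric rims at even steps on the pan, with parallel ellipses and no tilt. The check weight is upright in its tray at (212,402).

```bash
python3 -c "
from rig import manip
print(manip.sign_off())"
```

```text
the job is handed in; nothing more can be done
None
```

The job is handed in, with no verdict returned: the check weight stood about 2 s on the pan and is back upright in its tray, and all five pots are nested in size order on the pan, pot A having been re-centred after it was found about 4 cm off-centre.

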